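# Fit the D cell in the practice board's holder

### The job

Fit the loose D cell into the empty cell holder on the practice board: with the button end raised, push the cell's flat end against the coil spring until the coil is squeezed well back, drop the button end in behind the brass contact and ease the button up against it, so that the cell lies level and fully home, and let go of it. The coil takes a firm push, but do not force it or the thin plastic holder, and do not disturb the other things on the bench.

Things in the scene. Friction and masses are not known exactly. Their poses are not given: they have to be found in the camera images.
- cell: the loose size D cell, a dark cylinder with steel ends lying on the bench, 140 g: can 33 mm in diameter and 58 mm long, plus a steel button 10 mm in diameter and 2.5 mm long on one end. Origin at the middle of the can; x axis along the cell towards the button
- cell_flat (a point): centre of the cell's flat (minus) end, 29 mm behind its origin
- cell_button (a point): centre of the tip of the cell's button (plus end), 31.5 mm ahead of its origin
- board: plywood practice board, 200 x 300 mm and 12 mm thick, fixed on the bench. Origin at the centre of its underside; z up. It carries the black cell holder (its middle 70 mm to -y of the board's origin, same axes) and, over 100 mm from the holder's middle line, a switch box and a lamp
- holder: black plastic D-cell holder, 78 x 42 mm, open at the top. Origin on the board's top under the middle of a seated cell's can; x from the coil end to the brass contact end, z up. Floor 3 mm high. Two cradle ribs within 14 mm of the middle line, 6.5 mm high; corner cheeks 37 mm apart inside, 20 mm high, at x below -26.5 and above 25.5 mm. Over 27 N of load in all may break it (seated cell: 38 N)
- seat (a point): where the middle of the can of a seated cell comes: in the holder's middle, 19.5 mm above its origin
- contact (a point): middle of the brass contact's face, at x = 31.5 mm in the holder, 19.5 mm above its origin. The end wall it is on is 4 mm thick and its top is 24 mm above the holder's origin. A cell tilted with its button end up (30 degrees clears that wall) takes up more length than a level one: the coil must be squeezed 9 to 10 mm, almost solid, before the button end will pass down inside the wall
- coil_foot (a point): middle of the coil-end wall's inner face, at x = -36.5 mm in the holder, 19.5 mm up (wall top 28 mm). The stiff coil spring stands on it, towards +x; its front ring, 16 mm across, rests 14 to 15 mm out, differing with wear. It pushes back with 1.3 N plus 1.3 N per mm, about 15 N when squeezed solid after 10.6 mm, where it stops dead; over 20 N may crush it. A seated cell squeezes it about 7 mm
- screwdriver: bystander: a screwdriver with a red handle, about 190 mm long, lying on the bench; leave it alone
- stripper: bystander: a blue cable stripper, about 135 x 30 x 24 mm, lying on the bench; leave it alone
- socket_box: bystander: an open white surface box, 80 x 80 x 36 mm, on the bench; leave it alone

How it is judged:
On the way:
1. the cell's flat end squeezes the coil back while its button end is still raised (x of cell_flat in the frame of holder below -0.026 m and y of cell_flat in the frame of holder between -0.006 and 0.006 m and z of cell_flat in the frame of holder below 0.03 m and z of cell_button in the frame of holder above 0.03 m and contact force between cell and holder above 3 N), for 0.1 s.
At the end, for the whole second after the job is handed in: the cell lies at rest in the holder, released, button against the brass contact and flat end on the squeezed coil: its middle within 2 mm along and 3 mm across of the seated place, its axis within 2 mm of the seated height of 19.5 mm and within 0.05 rad of the holder's (x of cell in the frame of holder between -0.002 and 0.002 m and y of cell in the frame of holder between -0.003 and 0.003 m and z of cell in the frame of holder between 0.0175 and 0.0215 m and x of cell_button in the frame of holder above 0.029 m and angle between the x axis of cell and the x axis of holder, either way round below 0.05 rad and linear speed of cell below 0.01 m/s); the robot touches nothing.
It fails at once if the coil is pushed with more than 21 N (load on the holder, coil included, while the button end is still raised) (contact force between holder and anything else above 21 N and z of cell_button in the frame of holder above 0.041 m and distance between cell and seat below 0.05 m).
It fails at once if the holder is loaded with more than 28 N in all (coil, contact, walls and floor added up) while the button end is not yet down, or with more than 40 N at any time ((contact force between holder and anything else above 28 N and z of cell_button in the frame of holder above 0.0225 m) or contact force between holder and anything else above 40 N).
It fails at once if a bystander is moved more than 20 mm (distance of any of screwdriver, stripper, socket_box from where it was at the start of the episode above 0.02 m).
It also fails if it takes over 69 s, if anything falls off the work surface, if the arm or the gripper's body presses on something with over 40 N, if the wrist force passes 120 N, or if a joint passes its speed limit or range.

### The arm

A 6-joint arm with a two-finger parallel gripper is mounted at the origin on the work surface. World frame = base frame: x ahead of the robot, y to its left, z up, the work surface at z = 0. Lengths are in m, angles in rad, forces in N, time in s.
With the tool pointing down it reaches from about 0.425 to 0.95 m from the base axis. Payload 3.5 kg.
Tool frame: the origin (TCP) lies between the finger pads; the fingertips stand 14 mm ahead of it and the grasp point (between the pads) lies 5 mm behind it; z points along the fingers, y is the line along which they close (so a half turn about z gives the same grasp; the last joint's range is limited). The gripper opens to 85 mm and grips with 20 to 120 N. Pads are 22 mm wide; open, the fingers measure 114 mm over their backs; the gripper's body (76 mm by 85 mm) begins 54 mm behind the grasp point. The pads swing forward as they close: fully open they stand 13 mm farther back than shut.
Start: joints at [1.182, 0.286, 1.577, -0, 1.279, -0.15], TCP at [0.16, 0.656, 0.207] pointing down, gripper open.
Joint ranges: [-2.77, 2.77], [-0.9, 2.22], [0.21, 2.48], [-1.53, 4.67], [0.24, 2.81], [-2.84, 2.84]. Speed limits (rad/s): [2.79, 2.79, 3.14, 3.14, 3.14, 3.14].

### API

Orientations are given as a unit quaternion [x, y, z, w].
In Python, from plant import * gives the robot as it stands.
- The arm moves only by the tool step_arm, never from a script. Its argument "commands" is a list of rows, each an object of numbers: "gripper": the gripper's target within -1 to 1 (shut at 1, half-way at 0, fully open at -1); "x", "y", "z": the shift along the tool's x, y, z in mm; "spin": the turn about the tool's z in degrees. A call has exactly 10 rows; each row shifts and turns the commanded pose from where the row before left it, along the tool's axes as they then stand; what a row does not reach is not made up. A row lasts 1/10 s, in which the tool goes at most 50 mm and 8.59 degrees, less where a joint would pass 70% of its speed; a pose out of reach is approached as far as the arm can. A call with a gripper value outside its range is refused whole. The fingers move at their own pace and stop on an object; "force" is the grip in N (left out, the last holds). Time passes only in rows, so rows that do not move let the fingers close, or fill a call up. It gives the time, the measured TCP pose, the force, the opening and the grip force at its end, in the units of the state.
- get_state(): the state, without advancing time (a new reading comes with each control period).
- read_camera(name): name is "scene" or "top"; returns a dict with "color" (400x640x3 uint8, red, green, blue), "z_map" (400x640 float32, m along the optical axis (not along the pixel's ray), 0 where there is no reading), "fx", "fy", "cx", "cy" (pixels), "eye" and "attitude" of the camera in the world. Camera axes: x right, y up, looking along -z (the intrinsics and any distortion apply to the point x, -y, -z); pixel columns grow to the right and rows downward; lengths in m; the calibration is good to about 2 mm. A picture is of the moment at which its call begins.
- sign_off(): hands the job in; it is judged then, once.
The state is a dict: "time": time; "qpos": joint angles; "dq": joint speeds; "joint_efforts": joint torques, N m; "eef_pos": TCP position; "tcp_rot": TCP orientation; "contact_force": force on the tool from outside, world axes, zero at the start; "wrist_torque": the same for the moment, N m; "opening": opening from 0.0 (shut) to 1.0 (fully open); "finger_force": force on a finger pad.
Only numpy, scipy, OpenCV 4.12 (cv2) and the standard library are available. Lean on these libraries where they do the work, as an engineer would, in place of code of your own. Each camera call takes 0.05 s, during which the arm holds its last target. There are 200 camera calls.

## Working session

There is one attempt and no reset: what is moved stays moved. The work goes in short steps, Python scripts to look and compute and a tool call to move; the robot and the scene stay as the last step left them, time stands still between calls to the robot, and variables do not carry over. Pictures are saved under pics/ and viewed, at most 10 in all, crops included, and the job is handed in when it is done.

Besides the shell and the picture viewer there is one more tool, called after ">>>" in YAML: its name, and indented under it one key for each argument. step_arm: Moves the arm, as the interface text tells. Its arguments: {"type":"object","properties":{"commands":{"type":"array"},"force":{"type":"number"}},"required":["commands"]}

```bash
ls; mkdir -p pics
python3 - <<'E'
from plant import *
import cv2,numpy as np
s=get_state();print({k:np.round(v,3) for k,v in s.items()})
for n in("scene","top"):
    c=read_camera(n);cv2.imwrite(f"pics/{n}0.png",c["color"][:,:,::-1]);np.savez(f"{n}0.npz",**{k:c[k] for k in c})
    print(n,{k:c[k] for k in c if k not in("color","z_map")})
E
```

```text
pics
{'time': np.float64(0.0), 'qpos': array([ 1.182,  0.287,  1.578,  0.   ,  1.279, -0.15 ]), 'dq': array([ 0.   , -0.   , -0.002,  0.002,  0.   ,  0.   ]), 'joint_efforts': array([-2.0000e-03, -4.0599e+01, -2.9262e+01, -0.0000e+00,  6.0000e-03,
        0.0000e+00]), 'eef_pos': array([0.159, 0.655, 0.206]), 'tcp_rot': array([ 0.119,  0.993, -0.001, -0.   ]), 'contact_force': array([-0.008,  0.22 ,  0.017]), 'wrist_torque': array([ 0.079, -0.027, -0.043]), 'finger_force': np.float64(0.0), 'opening': np.float64(1.003)}
scene {'fx': 411.3853811369834, 'fy': 411.3853811369834, 'cx': 328.3268433892338, 'cy': 206.84921240221672, 'eye': array([ 1.05408878, -0.10735794,  0.82771702]), 'attitude': array([0.19226293, 0.197572  , 0.70259592, 0.65601771])}
top {'fx': 374.10504309419053, 'fy': 374.10504309419053, 'cx': 321.9045207568614, 'cy': 201.76223610974256, 'eye': array([ 0.43772373, -0.13196151,  1.05270433]), 'attitude': array([ 0.04457219, -0.05434397, -0.6992712 ,  0.71139289])}
```

View pics/top0.png

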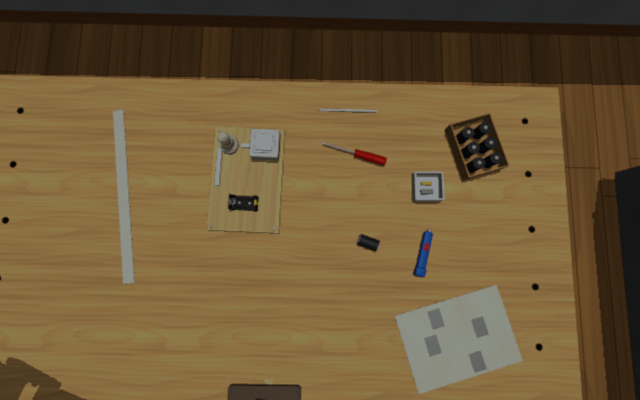

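View pics/scene0.png

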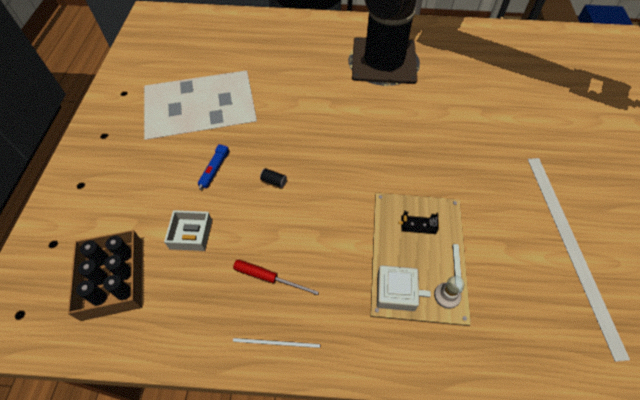

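The top view shows the cell at about (368,242), the holder at (243,203) on the board, and the screwdriver, box and stripper to the right. In the scene view the cell is at (273,178) and the holder at (420,223). Next I zoom in and measure both.

```bash
cat > h.py <<'E'
import numpy as np,cv2
from scipy.spatial.transform import Rotation as R
def ray(c,u,v):
    u=np.asarray(u,float);v=np.asarray(v,float)
    d=np.stack([(u-c["cx"])/c["fx"],-(v-c["cy"])/c["fy"],-np.ones_like(u)],-1)
    return R.from_quat(c["attitude"]).apply(d)
def onz(c,u,v,z):
    d=ray(c,u,v);e=c["eye"];return e+d*((z-e[2])/d[...,2])[...,None]
def cloud(c):
    v,u=np.mgrid[0:400,0:640];d=ray(c,u.ravel(),v.ravel())
    return (c["eye"]+d*c["z_map"].ravel()[:,None]).reshape(400,640,3)
E
python3 - <<'E'
from h import *
C={n:dict(np.load(n+"0.npz")) for n in("top","scene")}
box={"top":[(338,217,60,50),(203,173,80,60)],"scene":[(243,153,60,50),(380,193,80,60)]}
rows=[]
for n,c in C.items():
    P=cloud(c);g=c["color"].max(2)
    for (x,y,w,h),nm in zip(box[n],("cell","holder")):
        im=c["color"][y:y+h,x:x+w,::-1];rows.append(cv2.resize(im,(400,290),interpolation=cv2.INTER_CUBIC))
        m=np.zeros_like(g);m[y:y+h,x:x+w]=(g[y:y+h,x:x+w]<75)
        k,l,st,ce=cv2.connectedComponentsWithStats(m);i=1+st[1:,4].argmax();m=l==i
        v,u=np.nonzero(m);r=cv2.minAreaRect(np.stack([u,v],1).astype(np.float32))
        zz=P[m];print(n,nm,st[i],ce[i].round(1),"z pct",np.percentile(zz[:,2],[5,50,95]).round(4),"mean",zz.mean(0).round(4))
        q=cv2.boxPoints(r);print(" rect world",onz(c,q[:,0],q[:,1],.0165 if nm=="cell" else .032)[:,:2].round(4).tolist())
# board corners, top
cv2.imwrite("pics/z.png",np.vstack([np.hstack(rows[:2]),np.hstack(rows[2:])]))
for n,q in (("top",[(215,127),(285,128),(279,233),(208,229)]),):
    q=np.array(q,float);print("board",onz(C[n],q[:,0],q[:,1],.012)[:,:2].round(4).tolist())
E
```

```text
top cell [357 235  23  17 239] [367.8 242.5] z pct [0.017  0.0287 0.033 ] mean [ 0.4721 -0.2716  0.0313]
 rect world [[0.4653, -0.2411], [0.4968, -0.2515], [0.4798, -0.3055], [0.4484, -0.2948]]
top holder [228 194  31  18 399] [242.5 202.7] z pct [0.0105 0.0143 0.0361] mean [0.5768 0.0753 0.0195]
 rect world [[0.5547, 0.1131], [0.5989, 0.1121], [0.5943, 0.0309], [0.5502, 0.0324]]
scene cell [261 169  26  19 319] [273. 178.] z pct [0.0029 0.0275 0.0335] mean [ 0.4807 -0.2694  0.0246]
 rect world [[0.4843, -0.304], [0.4456, -0.2996], [0.4661, -0.2362], [0.5038, -0.2418]]
scene holder [401 211  37  23 572] [419.9 223.9] z pct [0.0127 0.0162 0.0364] mean [0.5807 0.0779 0.0209]
 rect world [[0.6077, 0.0303], [0.5557, 0.0355], [0.5578, 0.1186], [0.6097, 0.111]]
board [[0.7962, 0.166], [0.7975, -0.0352], [0.4949, -0.0277], [0.5026, 0.1689]]
```

View pics/z.png

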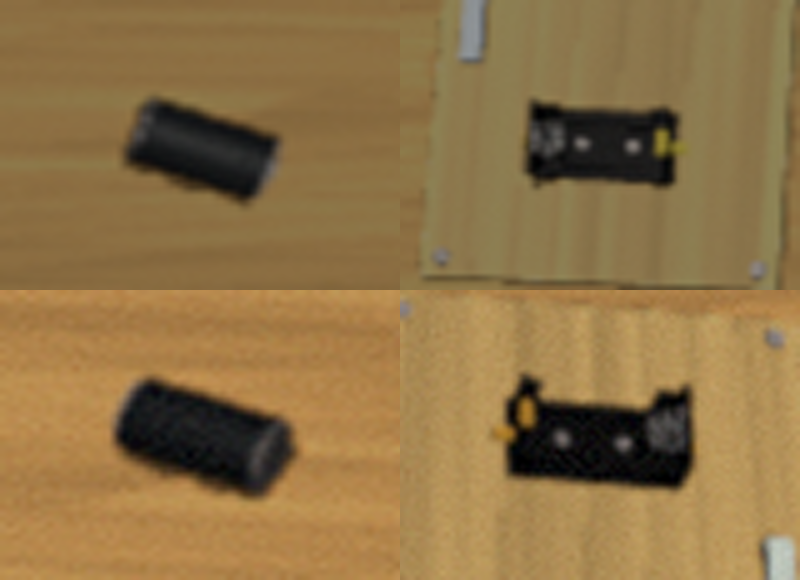

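The holder's coil end is on the +y side and its brass end on the -y side, so holder x is about world -y (yaw about -91.5°). In the scene crop the cell's right (+y) end looks like the button end, and I check that next.

Run:
```python
from h import *
o=[]
for n,(x,y) in (("scene",(253,160)),("top",(348,224))):
    im=np.load(n+"0.npz")["color"][y:y+36,x:x+40,::-1].astype(float)
    im=np.clip((im/150)**.6*255,0,255).astype(np.uint8);o.append(cv2.resize(im,(400,360),interpolation=cv2.INTER_CUBIC))
cv2.imwrite("pics/b.png",np.hstack(o))
```

```text
(no output)
```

View pics/b.png

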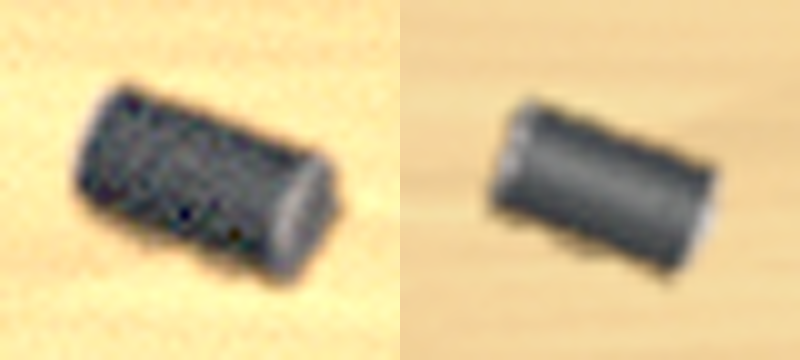

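The button end is still unclear; the top view hints at the -y end. I'll start moving and check again once the cell is lifted towards the camera.

>>> step_arm:
  commands:
    - {"x": -41, "y": -26.5, "gripper": -1}
    - {"x": -41, "y": -26.5}
    - {"x": -41, "y": -26.5}
    - {"x": -41, "y": -26.5}
    - {"x": -41, "y": -26.5}
    - {"x": -41, "y": -26.5}
    - {"x": -41, "y": -26.5}
    - {"x": -41, "y": -26.5}
    - {"x": -41, "y": -26.5}
    - {"x": -41, "y": -26.5}
  force: 60

```text
invalid input
```

>>> step_arm:
  commands:
    - {"x": -11.8, "y": -48}
    - {"x": -11.8, "y": -48}
    - {"x": -11.8, "y": -48}
    - {"x": -11.8, "y": -48}
    - {"x": -11.8, "y": -48}
    - {"x": -11.8, "y": -48}
    - {"x": -11.8, "y": -48}
    - {"x": -11.8, "y": -48}
    - {"x": -11.8, "y": -48}
    - {"x": -11.8, "y": -48}

```text
invalid input
```

>>> step_arm:
  commands:
    - {"spin": 8.5}
    - {"spin": 8.5}
    - {"spin": 8.5}
    - {"spin": 8.5}
    - {"spin": 8.5}
    - {"spin": 8.5}
    - {"spin": 8.5}
    - {"spin": 8.5}
    - {"spin": 8.5}
    - {"spin": 8.5}

```text
invalid input
```

```bash
cat >> h.py <<'E'
def pose(s):
    r=R.from_quat(s["tcp_rot"]);m=r.as_matrix();return np.array(s["eef_pos"]),m,np.degrees(np.arctan2(m[1,1],m[0,1]))
def go(s,p,yaw=None):
    e,m,y=pose(s);print("tcp",e.round(4),"yaw_y %.1f"%y,"tool z",m[:,2].round(3),"-> tool mm",(m.T@(np.array(p)-e)*1000).round(1),"spin",None if yaw is None else round((y-yaw+180)%360-180,1),"t %.2f"%s["time"],"F",np.round(s["contact_force"],1),"open %.3f"%s["opening"],"q6 %.2f"%s["qpos"][5])
E
python3 - <<'E'
from h import *;from plant import *
go(get_state(),[.473,-.272,.1],-17.5)
E
```

```text
tcp [0.1594 0.6552 0.2058] yaw_y 76.3 tool z [-0.001 -0.002 -1.   ] -> tool mm [-524.1 -826.5  107.4] spin 93.8 t 0.10 F [-0.8 -0.6 -0.9] open 0.997 q6 -0.15
```

>>> step_arm:
  commands:
    - {"gripper": -1, "x": -41, "y": -26.5, "z": 0, "spin": 0}
    - {"gripper": -1, "x": -41, "y": -26.5, "z": 0, "spin": 0}
    - {"gripper": -1, "x": -41, "y": -26.5, "z": 0, "spin": 0}
    - {"gripper": -1, "x": -41, "y": -26.5, "z": 0, "spin": 0}
    - {"gripper": -1, "x": -41, "y": -26.5, "z": 0, "spin": 0}
    - {"gripper": -1, "x": -41, "y": -26.5, "z": 0, "spin": 0}
    - {"gripper": -1, "x": -41, "y": -26.5, "z": 0, "spin": 0}
    - {"gripper": -1, "x": -41, "y": -26.5, "z": 0, "spin": 0}
    - {"gripper": -1, "x": -41, "y": -26.5, "z": 0, "spin": 0}
    - {"gripper": -1, "x": -41, "y": -26.5, "z": 0, "spin": 0}
  force: 60

```text
time: 1.1
eef_pos: [0.496, 0.2996, 0.2066]
tcp_rot: [0.119, 0.993, -0.0, -0.0]
contact_force: [0.1, 0.6, -0.3]
opening: 1.002
finger_force: 0.0
```

>>> step_arm:
  commands:
    - {"gripper": -1, "x": -12, "y": -48, "z": 0, "spin": 0}
    - {"gripper": -1, "x": -12, "y": -48, "z": 0, "spin": 0}
    - {"gripper": -1, "x": -12, "y": -48, "z": 0, "spin": 0}
    - {"gripper": -1, "x": -12, "y": -48, "z": 0, "spin": 0}
    - {"gripper": -1, "x": -12, "y": -48, "z": 0, "spin": 0}
    - {"gripper": -1, "x": -12, "y": -48, "z": 0, "spin": 0}
    - {"gripper": -1, "x": -12, "y": -48, "z": 0, "spin": 0}
    - {"gripper": -1, "x": -12, "y": -48, "z": 0, "spin": 0}
    - {"gripper": -1, "x": -12, "y": -48, "z": 0, "spin": 0}
    - {"gripper": -1, "x": -12, "y": -48, "z": 0, "spin": 0}

```text
time: 2.1
eef_pos: [0.4977, -0.1952, 0.2067]
tcp_rot: [0.119, 0.993, 0.0, -0.0]
contact_force: [1.3, 0.2, -0.3]
opening: 0.999
finger_force: 0.0
```

>>> step_arm:
  commands:
    - {"gripper": -1, "x": 0, "y": 0, "z": 0, "spin": 8.5}
    - {"gripper": -1, "x": 0, "y": 0, "z": 0, "spin": 8.5}
    - {"gripper": -1, "x": 0, "y": 0, "z": 0, "spin": 8.5}
    - {"gripper": -1, "x": 0, "y": 0, "z": 0, "spin": 8.5}
    - {"gripper": -1, "x": 0, "y": 0, "z": 0, "spin": 8.5}
    - {"gripper": -1, "x": 0, "y": 0, "z": 0, "spin": 8.5}
    - {"gripper": -1, "x": 0, "y": 0, "z": 0, "spin": 8.5}
    - {"gripper": -1, "x": 0, "y": 0, "z": 0, "spin": 8.5}
    - {"gripper": -1, "x": 0, "y": 0, "z": 0, "spin": 8.5}
    - {"gripper": -1, "x": 0, "y": 0, "z": 0, "spin": 8.5}

```text
time: 3.1
eef_pos: [0.498, -0.1932, 0.2064]
tcp_rot: [0.761, 0.649, -0.0, -0.001]
contact_force: [-0.4, 0.2, 1.0]
opening: 0.998
finger_force: 0.0
```

Run:
```python
from h import *;from plant import *
go(get_state(),[.473,-.272,.1],-17.5)
```

```text
tcp [ 0.498  -0.1932  0.2064] yaw_y -9.0 tool z [-0.001  0.001 -1.   ] -> tool mm [-81.8 -12.2 106.4] spin 8.5 t 3.10 F [-0.4  0.2  1. ] open 0.998 q6 -0.40
```

>>> step_arm:
  commands:
    - {"gripper": -1, "x": 0, "y": 0, "z": 0, "spin": 8.5}
    - {"gripper": -1, "x": -29.3, "y": 0, "z": 0, "spin": 0}
    - {"gripper": -1, "x": -29.3, "y": 0, "z": 0, "spin": 0}
    - {"gripper": -1, "x": -29.3, "y": 0, "z": 0, "spin": 0}
    - {"gripper": -1, "x": 0, "y": 0, "z": 35, "spin": 0}
    - {"gripper": -1, "x": 0, "y": 0, "z": 35, "spin": 0}
    - {"gripper": -1, "x": 0, "y": 0, "z": 30, "spin": 0}
    - {"gripper": -1, "x": 0, "y": 0, "z": 25, "spin": 0}
    - {"gripper": -1, "x": 0, "y": 0, "z": 15, "spin": 0}
    - {"gripper": -1, "x": 0, "y": 0, "z": 0, "spin": 0}

```text
time: 4.1
eef_pos: [0.4707, -0.276, 0.0643]
tcp_rot: [0.805, 0.594, -0.001, -0.003]
contact_force: [0.2, 1.3, 1.0]
opening: 0.999
finger_force: 0.0
```

Run:
```python
from h import *;from plant import *
go(get_state(),[.4715,-.277,.0175],-17.5)
c=read_camera("top");cv2.imwrite("pics/t1.png",cv2.resize(c["color"][190:290,310:430,::-1],(720,600),interpolation=cv2.INTER_CUBIC))
```

```text
tcp [ 0.4707 -0.276   0.0643] yaw_y -17.2 tool z [-0.004  0.004 -1.   ] -> tool mm [-0.9  1.3 46.8] spin 0.3 t 4.10 F [0.2 1.3 1. ] open 0.999 q6 -0.42
```

View pics/t1.png

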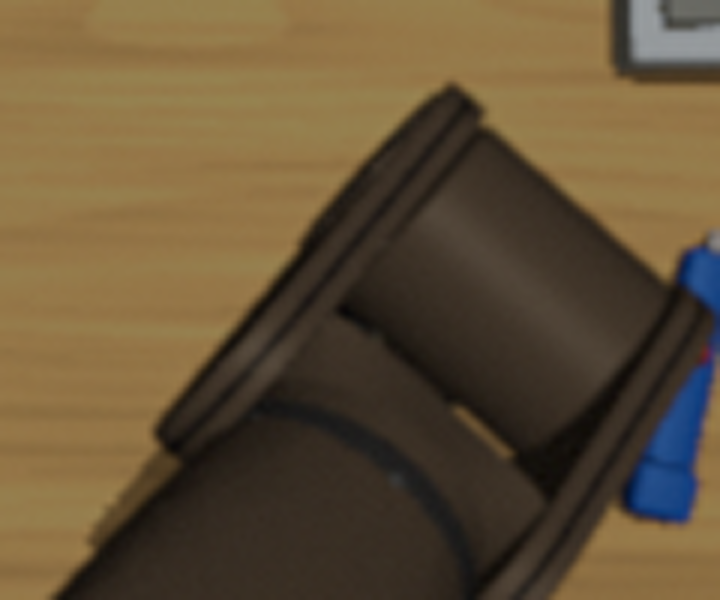

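The arm hides the cell in this view, but the pose matches the target, so I descend and grip.

>>> step_arm:
  commands:
    - {"gripper": -1, "x": -1, "y": 1, "z": 20, "spin": 0}
    - {"gripper": -1, "x": 0, "y": 0, "z": 16, "spin": 0}
    - {"gripper": -1, "x": 0, "y": 0, "z": 10, "spin": 0}
    - {"gripper": 0, "x": 0, "y": 0, "z": 0, "spin": 0}
    - {"gripper": 0.5, "x": 0, "y": 0, "z": 0, "spin": 0}
    - {"gripper": 1, "x": 0, "y": 0, "z": 0, "spin": 0}
    - {"gripper": 1, "x": 0, "y": 0, "z": 0, "spin": 0}
    - {"gripper": 1, "x": 0, "y": 0, "z": 0, "spin": 0}
    - {"gripper": 1, "x": 0, "y": 0, "z": 0, "spin": 0}
    - {"gripper": 1, "x": 0, "y": 0, "z": 0, "spin": 0}
  force: 60

```text
time: 5.15
eef_pos: [0.4731, -0.2786, 0.0211]
tcp_rot: [0.805, 0.594, 0.0, 0.0]
contact_force: [0.7, 0.3, -0.6]
opening: 0.0
finger_force: 0.0
```

The gripper shut on nothing, so I lift and look.

>>> step_arm:
  commands:
    - {"gripper": 1, "x": 0, "y": 0, "z": -30, "spin": 0}
    - {"gripper": 1, "x": 0, "y": 0, "z": -40, "spin": 0}
    - {"gripper": 1, "x": 0, "y": 0, "z": -40, "spin": 0}
    - {"gripper": -1, "x": 0, "y": 0, "z": -40, "spin": 0}
    - {"gripper": -1, "x": 40, "y": 0, "z": 0, "spin": 0}
    - {"gripper": -1, "x": 40, "y": 0, "z": 0, "spin": 0}
    - {"gripper": -1, "x": 40, "y": 0, "z": 0, "spin": 0}
    - {"gripper": -1, "x": 40, "y": 0, "z": 0, "spin": 0}
    - {"gripper": -1, "x": 40, "y": 0, "z": 0, "spin": 0}
    - {"gripper": -1, "x": 0, "y": 0, "z": 0, "spin": 0}

```text
time: 6.15
eef_pos: [0.5327, -0.0836, 0.171]
tcp_rot: [0.803, 0.596, 0.0, -0.0]
contact_force: [-0.6, -0.1, -0.9]
opening: 1.001
finger_force: 0.0
```

Run:
```python
from h import *;from plant import *
go(get_state(),[.4715,-.277,.0175],-17.5)
for n in("scene","top"):
    c=read_camera(n);np.savez(f"{n}1.npz",**{k:c[k] for k in c})
    if n=="scene":cv2.imwrite("pics/s1.png",c["color"][:,:,::-1])
```

```text
tcp [ 0.5327 -0.0836  0.171 ] yaw_y -16.9 tool z [ 0.     0.001 -1.   ] -> tool mm [-203.    -2.4  153.2] spin 0.6 t 6.15 F [-0.6 -0.1 -0.9] open 1.001 q6 -0.05
```

View pics/s1.png

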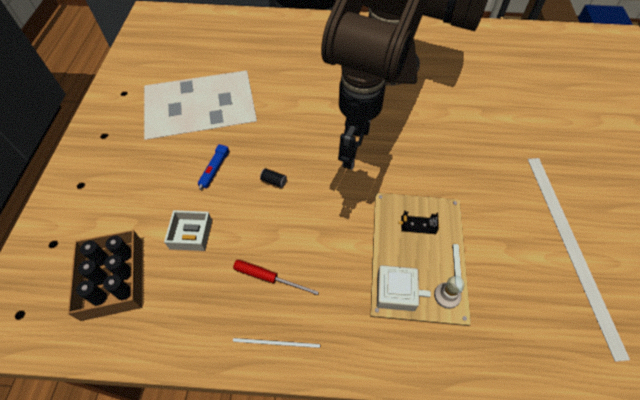

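The cell has not moved, still at (273,178). I check where the TCP projects in the images and compare the cell before and after.

```bash
cat >> h.py <<'E'
def proj(c,p):
    q=R.from_quat(c["attitude"]).inv().apply(np.asarray(p)-c["eye"]);return c["cx"]+c["fx"]*q[...,0]/-q[...,2],c["cy"]-c["fy"]*q[...,1]/-q[...,2]
def blob(c,x,y,w,h,t=75):
    g=c["color"].max(2);m=np.zeros_like(g);m[y:y+h,x:x+w]=g[y:y+h,x:x+w]<t
    k,l,st,ce=cv2.connectedComponentsWithStats(m);i=1+st[1:,4].argmax();return l==i,ce[i]
E
python3 - <<'E'
from h import *
for n,b in(("scene",(243,153,60,50)),("top",(338,217,60,50))):
    for k in "01":
        c=dict(np.load(n+k+".npz"));m,ce=blob(c,*b);print(n,k,ce.round(2),m.sum())
    print("tcp px",np.round(proj(c,[.5327,-.0836,.171]),1),"tip",np.round(proj(c,[.5327,-.0836,.157]),1),"grasp@cell",np.round(proj(c,[.4731,-.2786,.0165]),1))
im=np.load("scene1.npz")["color"][60:180,280:440,::-1]
cv2.imwrite("pics/g.png",cv2.resize(np.clip(im*1.8,0,255).astype(np.uint8),(800,600),interpolation=cv2.INTER_CUBIC))
E
```

```text
scene 0 [272.99 177.98] 319
scene 1 [272.78 177.95] 311
tcp px [353.3 161.6] tip [352.9 165.8] grasp@cell [270.  177.2]
top 0 [367.84 242.52] 239
top 1 [367.86 242.4 ] 229
tcp px [296.5 213.6] tip [296.9 214.2] grasp@cell [369.6 242.4]
```

View pics/g.png

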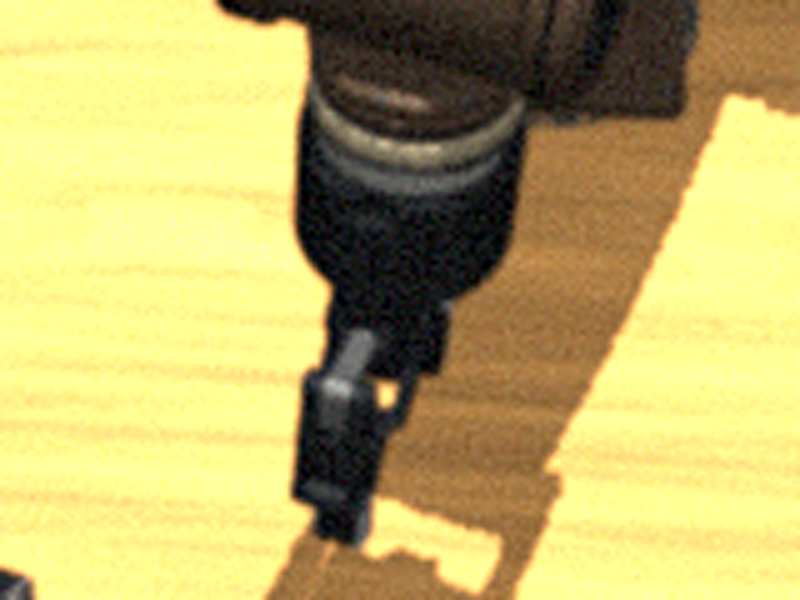

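The arm is where it should be and the cell is untouched, so that grip reading was odd. I retry and check the state while closing.

>>> step_arm:
  commands:
    - {"gripper": -1, "x": -41, "y": -2, "z": 0, "spin": 0.5}
    - {"gripper": -1, "x": -41, "y": 0, "z": 0, "spin": 0}
    - {"gripper": -1, "x": -41, "y": 0, "z": 0, "spin": 0}
    - {"gripper": -1, "x": -41, "y": 0, "z": 0, "spin": 0}
    - {"gripper": -1, "x": -39, "y": 0, "z": 15, "spin": 0}
    - {"gripper": -1, "x": 0, "y": 0, "z": 45, "spin": 0}
    - {"gripper": -1, "x": 0, "y": 0, "z": 40, "spin": 0}
    - {"gripper": -1, "x": 0, "y": 0, "z": 30, "spin": 0}
    - {"gripper": -1, "x": 0, "y": 0, "z": 20, "spin": 0}
    - {"gripper": -1, "x": 0, "y": 0, "z": 3, "spin": 0}

```text
time: 7.25
eef_pos: [0.4659, -0.28, 0.0147]
tcp_rot: [0.808, 0.589, -0.001, -0.003]
contact_force: [0.6, 0.5, -0.4]
opening: 1.002
finger_force: 0.0
```

>>> step_arm:
  commands:
    - {"gripper": -0.5, "x": 0, "y": 0, "z": 0, "spin": 0}
    - {"gripper": -0.2, "x": 0, "y": 0, "z": 0, "spin": 0}
    - {"gripper": 0, "x": 0, "y": 0, "z": 0, "spin": 0}
    - {"gripper": 0.1, "x": 0, "y": 0, "z": 0, "spin": 0}
    - {"gripper": 0.2, "x": 0, "y": 0, "z": 0, "spin": 0}
    - {"gripper": 0.3, "x": 0, "y": 0, "z": 0, "spin": 0}
    - {"gripper": 0.4, "x": 0, "y": 0, "z": 0, "spin": 0}
    - {"gripper": 0.5, "x": 0, "y": 0, "z": 0, "spin": 0}
    - {"gripper": 0.5, "x": 0, "y": 0, "z": 0, "spin": 0}
    - {"gripper": 0.5, "x": 0, "y": 0, "z": 0, "spin": 0}
  force: 60

```text
time: 8.25
eef_pos: [0.4689, -0.2804, 0.0179]
tcp_rot: [0.807, 0.59, -0.0, -0.0]
contact_force: [-0.7, -0.0, 0.4]
opening: 0.251
finger_force: 0.0
```

Run:
```python
from h import *;from plant import *
s=get_state();go(s,[.4715,-.277,.0175],-17.5);print(s["opening"],s["finger_force"],s["joint_efforts"])
c=read_camera("scene");cv2.imwrite("pics/s2.png",cv2.resize(np.clip(c["color"][130:220,220:340,::-1]*1.5,0,255).astype(np.uint8),(800,600),interpolation=cv2.INTER_CUBIC))
s=get_state();print(s["opening"],s["finger_force"],s["time"])
```

```text
tcp [ 0.4689 -0.2804  0.0179] yaw_y -17.7 tool z [-0.  0. -1.] -> tool mm [4.  1.5 0.4] spin -0.2 t 8.25 F [-0.7 -0.   0.4] open 0.251 q6 -0.42
0.25054525159073937 0.0 [ 7.04212842e-03 -3.29081047e+01 -2.32252479e+01 -2.28778127e-06
  8.54080135e-04 -6.33473391e-06]
0.2520902662660827 0.0 8.3
```

View pics/s2.png

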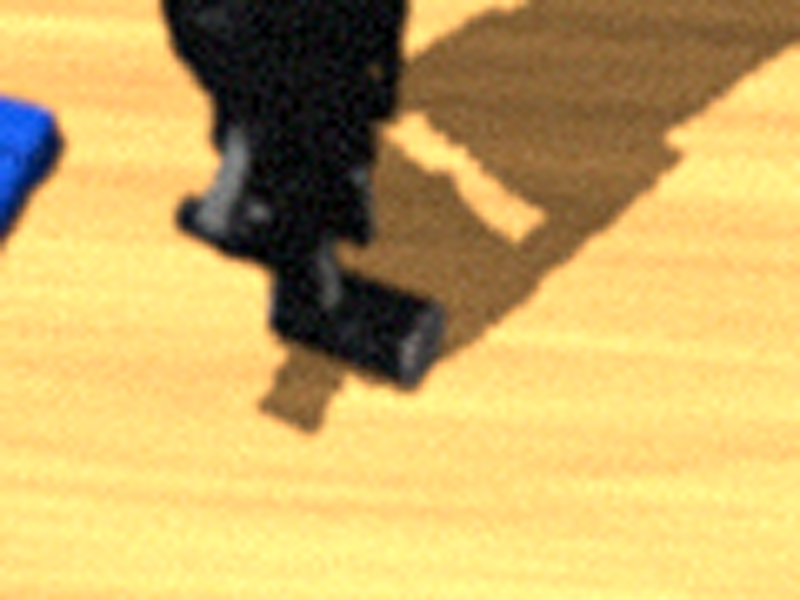

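The picture shows the fingers (tip near zoomed (330,300)) ending about at the cell's top, higher than the reported TCP implies. I measure the tip height from the depth map.

Run:
```python
from h import *;from plant import *
c=dict(np.load("scene1.npz"));P=cloud(c);tcp=np.array([.5327,-.0836,.171])
def rep(P,c,tcp,yaw):
    a=np.radians(yaw);y=np.array([np.cos(a),np.sin(a)]);x=np.array([-y[1],y[0]])*1
    m=(np.linalg.norm(P[...,:2]-tcp[:2],axis=2)<.09)&(c["z_map"]>0)&(c["color"].max(2)<110)&(P[...,2]>.045 if tcp[2]>.1 else P[...,2]>.005)
    d=P[m]-tcp; L=np.c_[d[:,:2]@x,d[:,:2]@y,d[:,2]]*1000
    for lo in range(-20,80,8):
        k=(L[:,2]>=lo)&(L[:,2]<lo+8)
        if k.any():print(lo,k.sum(),"x",np.percentile(L[k,0],[5,50,95]).round(),"y",np.percentile(L[k,1],[5,50,95]).round())
    print("bench z near",np.percentile(P[...,2][(np.linalg.norm(P[...,:2]-[.35,-.2],axis=2)<.05)],[10,50,90]).round(4))
rep(P,c,tcp,-16.9)
print();c=read_camera("scene");rep(cloud(c),c,np.array([.4689,-.2804,.0179]),-17.7)
c=read_camera("top");np.savez("top2.npz",**c)
s=get_state();print(s["qpos"],s["eef_pos"])
```

```text
36 14 x [-0.  8. 11.] y [-46. -44.  48.]
44 37 x [-9.  8. 12.] y [-45.  48.  54.]
52 36 x [-4.  7. 12.] y [-49.  53.  55.]
60 16 x [-4.  9. 12.] y [-46.  51.  55.]
68 16 x [ 8. 11. 12.] y [-50. -45.  47.]
76 7 x [-2. 13. 14.] y [47. 49. 63.]
bench z near [-0.0018 -0.      0.0018]

-20 3 x [39. 46. 50.] y [-31. -30.  -1.]
-12 24 x [-1. 38. 39.] y [-10.  11.  16.]
-4 64 x [-15.  17.  39.] y [-1. 16. 18.]
4 112 x [-15.  16.  39.] y [-11.  11.  16.]
12 85 x [ 3. 20. 37.] y [-6.  3. 11.]
20 9 x [-2.  6. 11.] y [-17. -13.   4.]
28 24 x [-1.  8. 12.] y [-17.  -1.  22.]
36 29 x [-2.  8. 12.] y [-15.  13.  23.]
44 30 x [ 2.  8. 13.] y [-16.  -1.  22.]
52 21 x [ 5. 10. 13.] y [-19. -11.  21.]
60 16 x [ 5.  9. 15.] y [-20. -15.  17.]
68 53 x [-6. 12. 15.] y [-37.  14.  38.]
76 53 x [-6. 12. 14.] y [-41.  21.  42.]
bench z near [-0.002  -0.      0.0019]
[-7.24781792e-01  2.44092704e-01  2.01274845e+00  1.02487345e-05
  8.84890883e-01 -4.16200176e-01] [ 0.4688804  -0.28044361  0.01796042]
```

The depth map shows the fingers about 34 mm higher than the reported TCP implies, while x and y agree within about 4 mm. I'll correct for that: open, go 34 mm deeper, and close again.

>>> step_arm:
  commands:
    - {"gripper": -1, "x": 0, "y": 0, "z": 0, "spin": 0}
    - {"gripper": -1, "x": 0, "y": 0, "z": 0, "spin": 0}
    - {"gripper": -1, "x": 0, "y": 0, "z": 0, "spin": 0}
    - {"gripper": -1, "x": 0, "y": 0, "z": 0, "spin": 0}
    - {"gripper": -1, "x": 0, "y": 1.5, "z": 6, "spin": 0}
    - {"gripper": -1, "x": 0, "y": 0, "z": 6, "spin": 0}
    - {"gripper": -1, "x": 0, "y": 0, "z": 6, "spin": 0}
    - {"gripper": -1, "x": 0, "y": 0, "z": 6, "spin": 0}
    - {"gripper": -1, "x": 0, "y": 0, "z": 5, "spin": 0}
    - {"gripper": -1, "x": 0, "y": 0, "z": 4, "spin": 0}

```text
time: 9.4
eef_pos: [0.4701, -0.2807, -0.0157]
tcp_rot: [0.807, 0.59, -0.0, -0.0]
contact_force: [-0.3, -0.7, -0.6]
opening: 0.997
finger_force: 0.0
```

>>> step_arm:
  commands:
    - {"gripper": 0, "x": 0, "y": 0, "z": 0, "spin": 0}
    - {"gripper": 0.2, "x": 0, "y": 0, "z": 0, "spin": 0}
    - {"gripper": 0.3, "x": 0, "y": 0, "z": 0, "spin": 0}
    - {"gripper": 0.4, "x": 0, "y": 0, "z": 0, "spin": 0}
    - {"gripper": 0.5, "x": 0, "y": 0, "z": 0, "spin": 0}
    - {"gripper": 1, "x": 0, "y": 0, "z": 0, "spin": 0}
    - {"gripper": 1, "x": 0, "y": 0, "z": 0, "spin": 0}
    - {"gripper": 1, "x": 0, "y": 0, "z": 0, "spin": 0}
    - {"gripper": 1, "x": 0, "y": 0, "z": 0, "spin": 0}
    - {"gripper": 1, "x": 0, "y": 0, "z": 0, "spin": 0}
  force: 40

```text
time: 10.4
eef_pos: [0.4708, -0.2813, -0.0143]
tcp_rot: [0.807, 0.59, 0.0, 0.001]
contact_force: [-0.2, 0.9, 5.6]
opening: 0.368
finger_force: 39.9
```

Gripped now. I lift and carry it towards the holder, turned so that the scene camera sees the -y end.

>>> step_arm:
  commands:
    - {"gripper": 1, "x": 0, "y": 0, "z": -15, "spin": 0}
    - {"gripper": 1, "x": 0, "y": 0, "z": -30, "spin": 0}
    - {"gripper": 1, "x": 0, "y": 0, "z": -45, "spin": 0}
    - {"gripper": 1, "x": 20, "y": 0, "z": -40, "spin": 0}
    - {"gripper": 1, "x": 45, "y": 0, "z": 0, "spin": 0}
    - {"gripper": 1, "x": 45, "y": 0, "z": 0, "spin": 0}
    - {"gripper": 1, "x": 45, "y": 0, "z": 0, "spin": 0}
    - {"gripper": 1, "x": 45, "y": 0, "z": 0, "spin": 0}
    - {"gripper": 1, "x": 45, "y": 0, "z": 0, "spin": 0}
    - {"gripper": 1, "x": 45, "y": 0, "z": 0, "spin": 0}

```text
time: 11.4
eef_pos: [0.5578, -0.0026, 0.1149]
tcp_rot: [0.807, 0.59, -0.0, -0.0]
contact_force: [0.3, 0.2, -0.1]
opening: 0.372
finger_force: 39.8
```

>>> step_arm:
  commands:
    - {"gripper": 1, "x": 40, "y": 0, "z": 0, "spin": 0}
    - {"gripper": 1, "x": 16, "y": 0, "z": 0, "spin": 0}
    - {"gripper": 1, "x": 0, "y": 0, "z": 0, "spin": -8}
    - {"gripper": 1, "x": 0, "y": 0, "z": 0, "spin": -8}
    - {"gripper": 1, "x": 0, "y": 0, "z": 0, "spin": 0}
    - {"gripper": 1, "x": 0, "y": 0, "z": 0, "spin": 0}
    - {"gripper": 1, "x": 0, "y": 0, "z": 0, "spin": 0}
    - {"gripper": 1, "x": 0, "y": 0, "z": 0, "spin": 0}
    - {"gripper": 1, "x": 0, "y": 0, "z": 0, "spin": 0}
    - {"gripper": 1, "x": 0, "y": 0, "z": 0, "spin": 0}

```text
time: 12.4
eef_pos: [0.5754, 0.0486, 0.115]
tcp_rot: [0.718, 0.696, -0.0, -0.0]
contact_force: [0.9, 0.2, -1.7]
opening: 0.368
finger_force: 39.9
```

Run:
```python
from h import *;from plant import *
s=get_state();go(s,[.575,.05,.15],-1.5)
c=read_camera("scene");np.savez("scene3.npz",**c)
u,v=np.round(proj(c,s["eef_pos"]+[0,0,.03])).astype(int);print(u,v)
cv2.imwrite("pics/s3.png",cv2.resize(np.clip(c["color"][v-40:v+50,u-60:u+60,::-1]*1.7,0,255).astype(np.uint8),(800,600),interpolation=cv2.INTER_CUBIC))
```

```text
tcp [0.5754 0.0486 0.115 ] yaw_y -1.7 tool z [-0. -0. -1.] -> tool mm [  1.4  -0.5 -35. ] spin -0.2 t 12.40 F [ 0.9  0.2 -1.7] open 0.368 q6 -0.06
417 190
```

View pics/s3.png

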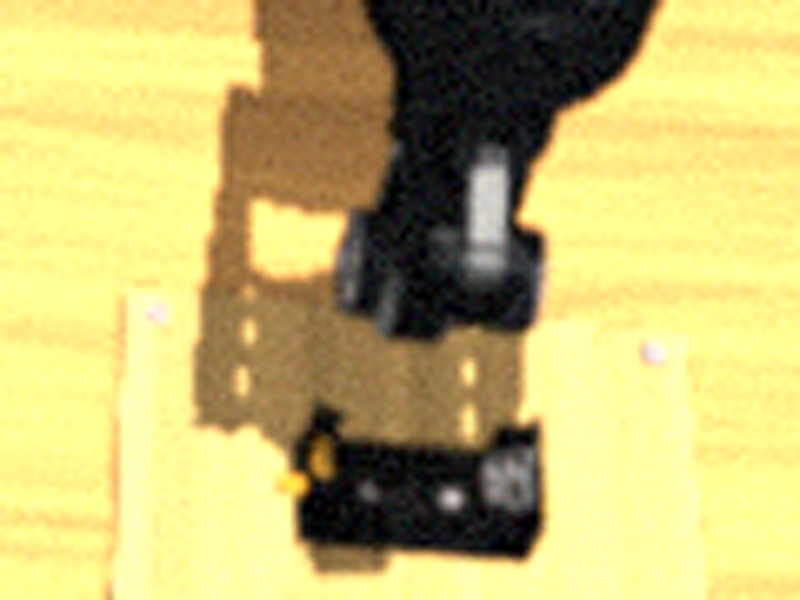

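The picture shows the cell held over the holder: its -y end is at zoomed (350,265) and its +y end at (540,270). I can't make out the button by eye, so I compare numerically: saturation silhouettes along the cell's axis, centre line against edge lines.

Run:
```python
from h import *
from scipy.ndimage import map_coordinates as mc
def run(n,ks,p0,ax):
    for k in ks:
        c=dict(np.load(n+k+".npz"));im=c["color"].astype(float);sat=(im[...,0]-im[...,2])/(im.max(2)+1)
        s=np.arange(-45,45.1,.5)
        for t in range(-16,17,4):
            P=p0+np.outer(s/1000,ax)+np.array([-ax[1],ax[0],0])*t/1000
            u,v=proj(c,P);f=mc(sat,[v,u],order=1);w=np.median(np.r_[f[:12],f[-12:]]);b=np.median(f[75:105]);h=(w+b)/2
            i=np.nonzero(f<h)[0];i=i[(i>5)&(i<len(s)-5)]
            if len(i):print(n,k,"t",t,"from %.1f to %.1f"%(s[i[0]],s[i[-1]]),end=" | ")
            if len(i):
                g=mc(im.mean(2),[v,u],order=1);print("gray ends",g[i[0]:i[0]+14:3].round().astype(int),g[i[-1]-12:i[-1]+2:3].round().astype(int))
a=np.radians(72.5);ax=np.array([np.cos(a),np.sin(a),0])
run("top","01",np.array([.4725,-.2725,.0185]),ax)
run("scene","01",np.array([.4725,-.2725,.0165]),ax)
```

```text
top 0 t -16 from -30.0 to 29.0 | gray ends [81 68 58 52 53] [54 62 72 84 95]
top 0 t -12 from -28.5 to 26.5 | gray ends [53 30 23 21 20] [25 30 40 49 57]
top 0 t -8 from -29.5 to 27.5 | gray ends [66 41 33 27 29] [38 52 64 67 71]
top 0 t -4 from -31.5 to 27.0 | gray ends [96 83 67 50 42] [46 49 55 61 67]
top 0 t 0 from -31.5 to 27.5 | gray ends [101  89  68  51  44] [39 51 63 69 75]
top 0 t 4 from -30.0 to 27.0 | gray ends [84 68 48 33 31] [27 35 44 53 63]
top 0 t 8 from -28.0 to 26.5 | gray ends [54 35 24 20 22] [18 19 25 32 43]
top 0 t 12 from -28.5 to 23.0 | gray ends [68 46 26 21 17] [22 23 22 21 20]
top 0 t 16 from -42.0 to 42.5 | gray ends [108 109 109 109 109] [107 106 106 105 104]
top 1 t -16 from -30.0 to 29.0 | gray ends [90 75 65 58 60] [ 60  69  82  93 105]
top 1 t -12 from -28.5 to 26.5 | gray ends [59 35 27 24 24] [27 33 43 55 64]
top 1 t -8 from -29.5 to 27.5 | gray ends [73 47 38 31 32] [44 58 71 75 79]
top 1 t -4 from -31.5 to 27.0 | gray ends [105  91  74  56  48] [52 55 62 68 74]
top 1 t 0 from -32.0 to 27.5 | gray ends [114 105  83  61  53] [45 58 71 78 85]
top 1 
[... 1017 characters left out ...]
 1 t -16 from -20.0 to 33.0 | gray ends [25 22 22 26 24] [33 39 43 44 52]
scene 1 t -12 from -26.5 to 31.5 | gray ends [43 16 15 16 17] [46 52 55 47 42]
scene 1 t -8 from -28.5 to 33.0 | gray ends [58 28 20 16 17] [67 50 44 40 44]
scene 1 t -4 from -30.0 to 32.5 | gray ends [67 39 25 20 22] [60 47 34 36 40]
scene 1 t 0 from -31.0 to 32.5 | gray ends [80 50 28 24 24] [58 44 40 38 41]
scene 1 t 4 from -32.0 to 32.5 | gray ends [93 59 40 26 26] [57 48 42 38 46]
scene 1 t 8 from -31.5 to 29.5 | gray ends [78 48 33 25 25] [62 60 49 44 41]
scene 1 t 12 from -31.0 to 27.5 | gray ends [67 43 30 26 24] [41 53 59 57 50]
scene 1 t 16 from -34.0 to 27.5 | gray ends [133 112  84  60  39] [57 61 76 86 91]
```

That settles it: in both top frames the -y end bulges 2.5 to 3 mm on the centre line and the +y end is straight. The button is at the -y end and already points the right way. Now I find the held cell's true offset from the reported TCP, using its lower silhouette edge and its ends in the last scene frame.

Run:
```python
from h import *
c=dict(np.load("scene3.npz"));im=c["color"].astype(float);sat=(im[...,0]-im[...,2])/(im.max(2)+1)
P=cloud(c)
for r in range(182,206):print(r,"".join("#" if sat[r,k]<.28 else "." for k in range(395,455)))
az=.1458
for col in range(405,442):
    f=sat[180:206,col];k=np.nonzero(f<.28)[0]
    if len(k)==0: continue
    j=k[0]
    while j+1<len(f) and f[j+1]<.28:j+=1
    if j+1>=len(f):continue
    r=180+j+(0.28-f[j])/(f[j+1]-f[j])
    d=ray(c,col,r);e=c["eye"];q=np.array([d[0],d[2]])/np.hypot(d[0],d[2]);nrm=np.array([-q[1],q[0]])
    if nrm[1]<0:nrm=-nrm
    x=e[0]+(.0165-nrm[1]*(az-e[2]))/nrm[0];t=(az-e[2])/d[2]
    t=(x-e[0])/d[0];print(col,round(r,1),"axis x %.4f y %.4f"%(x,e[1]+t*d[1]))
```

```text
182 ...............##.#.###################.....................
183 ...............#########.##############.....................
184 ...............###.####################.....................
185 ..............###########.##############.#..................
186 ..............######.######################.................
187 .............##############################.................
188 .............##############################.................
189 .............###########.###################................
190 .............###############################................
191 .............############.#################.................
192 .............##############################.................
193 .............##########.#.#################.................
194 .............#############..###.##.########.................
195 .............#####.########################.................
196 .............##########.##.########.######..................
197 ..................####.###################..................
198 ..................############......#####...............
[... 782 characters left out ...]
 0.0534
418 192.4 axis x 0.5613 y 0.0559
419 183.0 axis x 0.5375 y 0.0591
420 184.9 axis x 0.5423 y 0.0610
421 193.4 axis x 0.5631 y 0.0621
422 180.9 axis x 0.5317 y 0.0657
423 180.8 axis x 0.5313 y 0.0678
424 198.6 axis x 0.5756 y 0.0677
425 197.6 axis x 0.5731 y 0.0699
426 193.4 axis x 0.5625 y 0.0725
427 197.7 axis x 0.5728 y 0.0741
428 197.7 axis x 0.5728 y 0.0761
429 193.7 axis x 0.5628 y 0.0788
430 195.5 axis x 0.5671 y 0.0806
431 198.7 axis x 0.5747 y 0.0822
432 198.6 axis x 0.5744 y 0.0843
433 198.7 axis x 0.5745 y 0.0864
434 198.9 axis x 0.5748 y 0.0884
435 198.5 axis x 0.5736 y 0.0905
436 197.7 axis x 0.5715 y 0.0927
437 195.1 axis x 0.5650 y 0.0952
438 190.3 axis x 0.5530 y 0.0981
```

The offsets, cell against reported TCP, come out as follows:
- **Height:** the cell axis is 31 mm above it.
- **Across:** the cell is about 2 mm to -x.
- **Along:** the can middle is about +15 mm in y, so the grasp is about 9 mm towards the button.

To pitch the button up, I'll push the flat face's lower part against the board's -y edge with a light grip, so the cell pivots in the pads.

>>> step_arm:
  commands:
    - {"gripper": 1, "x": -46, "y": 0, "z": 0, "spin": 0}
    - {"gripper": 1, "x": -46, "y": 0, "z": 0, "spin": 0}
    - {"gripper": 1, "x": -46, "y": 0, "z": 0, "spin": 0}
    - {"gripper": 1, "x": 0, "y": 0, "z": 40, "spin": 0}
    - {"gripper": 1, "x": 0, "y": 0, "z": 40, "spin": 0}
    - {"gripper": 1, "x": 0, "y": 0, "z": 28, "spin": 0}
    - {"gripper": 1, "x": 0, "y": 0, "z": 13, "spin": 0}
    - {"gripper": 1, "x": 0, "y": 0, "z": 0, "spin": 0}
    - {"gripper": 1, "x": 0, "y": 0, "z": 0, "spin": 0}
    - {"gripper": 1, "x": 0, "y": 0, "z": 0, "spin": 0}
  force: 22

```text
time: 13.45
eef_pos: [0.5734, -0.0897, -0.0037]
tcp_rot: [0.717, 0.697, 0.001, 0.002]
contact_force: [0.5, 0.0, -1.2]
opening: 0.37
finger_force: 39.8
```

>>> step_arm:
  commands:
    - {"gripper": 1, "x": 2, "y": 0, "z": 0, "spin": 0}
    - {"gripper": 1, "x": 2, "y": 0, "z": 0, "spin": 0}
    - {"gripper": 1, "x": 2, "y": 0, "z": 0, "spin": 0}
    - {"gripper": 1, "x": 2, "y": 0, "z": 0, "spin": 0}
    - {"gripper": 1, "x": 2, "y": 0, "z": 0, "spin": 0}
    - {"gripper": 1, "x": 2, "y": 0, "z": 0, "spin": 0}
    - {"gripper": 1, "x": 0, "y": 0, "z": 0, "spin": 0}
    - {"gripper": 1, "x": 0, "y": 0, "z": 0, "spin": 0}
    - {"gripper": 1, "x": 0, "y": 0, "z": 0, "spin": 0}
    - {"gripper": 1, "x": 0, "y": 0, "z": 0, "spin": 0}

```text
time: 14.45
eef_pos: [0.5717, -0.0773, -0.006]
tcp_rot: [0.717, 0.697, -0.0, -0.0]
contact_force: [0.6, 0.6, -1.9]
opening: 0.366
finger_force: 39.8
```

>>> step_arm:
  commands:
    - {"gripper": 1, "x": 1, "y": 0, "z": 0, "spin": 0}
    - {"gripper": 1, "x": 1, "y": 0, "z": 0, "spin": 0}
    - {"gripper": 1, "x": 1, "y": 0, "z": 0, "spin": 0}
    - {"gripper": 1, "x": 1, "y": 0, "z": 0, "spin": 0}
    - {"gripper": 1, "x": 0, "y": 0, "z": 0, "spin": 0}
    - {"gripper": 1, "x": 0, "y": 0, "z": 0, "spin": 0}
    - {"gripper": 1, "x": 0, "y": 0, "z": 0, "spin": 0}
    - {"gripper": 1, "x": 0, "y": 0, "z": 0, "spin": 0}
    - {"gripper": 1, "x": 0, "y": 0, "z": 0, "spin": 0}
    - {"gripper": 1, "x": 0, "y": 0, "z": 0, "spin": 0}
  force: 22

```text
time: 15.45
eef_pos: [0.5719, -0.0732, -0.006]
tcp_rot: [0.717, 0.697, -0.0, 0.0]
contact_force: [0.7, 0.9, -1.5]
opening: 0.37
finger_force: 39.8
```

```bash
cat >> h.py <<'E'
def show(c,p,w=32,h=16,t=.28):
    im=c["color"].astype(float);sat=(im[...,0]-im[...,2])/(im.max(2)+1);u,v=np.round(proj(c,p)).astype(int)
    print("cols from",u-w,"rows from",v-h)
    for r in range(v-h,v+h):print(r,"".join("#" if sat[r,k]<t and im[r,k].mean()<70 else "+" if sat[r,k]<t else "." for k in range(u-w,u+w)))
E
python3 - <<'E'
from h import *;from plant import *
s=get_state();go(s,[.575,-.07,-.005],-1.5);print(s["finger_force"])
c=read_camera("scene");show(c,s["eef_pos"]+[0,.01,.03])
E
```

```text
tcp [ 0.5719 -0.0732 -0.006 ] yaw_y -1.7 tool z [ 0. -0. -1.] -> tool mm [ 3.3  3.  -1. ] spin -0.2 t 15.45 F [ 0.7  0.9 -1.5] open 0.370 q6 -0.27
39.75278913974762
cols from 326 rows from 200
200 ......................###########..####.........................
201 ......................#################.........................
202 .......................################.........................
203 .......................###########.###..........................
204 .......................##.###########...........................
205 ........................####++++#####...........................
206 .......................#####+++++####...........................
207 ......................###..#+++++####...........................
208 ......................######+++++####...........................
209 .....................#######+++++#.#.#..........................
210 .....................######+++++######..........................
211 ....................########+++++########.#.#...................
212 ....................#######+++++#############...................
213 ......
[... 600 characters left out ...]
..........
222 ........................##########..########....................
223 ........................#########.........#.....................
224 .........................#######................................
225 ................................................................
226 ................................................................
227 ................................................................
228 ................................................................
229 ................................................................
230 ................................................................
231 ................................................................
```

>>> step_arm:
  commands:
    - {"gripper": 1, "x": 2, "y": 0, "z": 0, "spin": 0}
    - {"gripper": 1, "x": 2, "y": 0, "z": 0, "spin": 0}
    - {"gripper": 1, "x": 1, "y": 0, "z": 0, "spin": 0}
    - {"gripper": 1, "x": 1, "y": 0, "z": 0, "spin": 0}
    - {"gripper": 1, "x": 1, "y": 0, "z": 0, "spin": 0}
    - {"gripper": 1, "x": 1, "y": 0, "z": 0, "spin": 0}
    - {"gripper": 1, "x": 0, "y": 0, "z": 0, "spin": 0}
    - {"gripper": 1, "x": 0, "y": 0, "z": 0, "spin": 0}
    - {"gripper": 1, "x": 0, "y": 0, "z": 0, "spin": 0}
    - {"gripper": 1, "x": 0, "y": 0, "z": 0, "spin": 0}
  force: 20

```text
time: 16.5
eef_pos: [0.5721, -0.0653, -0.006]
tcp_rot: [0.717, 0.697, 0.0, 0.0]
contact_force: [-0.2, -0.7, -1.5]
opening: 0.37
finger_force: 39.8
```

Run:
```python
from h import *;from plant import *
s=get_state();c=read_camera("scene");show(c,s["eef_pos"]+[0,.01,.02],30,10)
e=c["eye"]
def axz(col,r,x):
    d=ray(c,col,r);q=np.array([d[0],d[2]])/np.hypot(d[0],d[2]);n=np.array([-q[1],q[0]]);n=n if n[1]>0 else -n
    return e[2]+(.0165-n[0]*(x-e[0]))/n[1]
for r in (222,222.6,223.2):print(r,axz(366,r,.570),axz(366,r,.573))
# board edge in clean image
c0=dict(np.load("scene1.npz"));g=c0["color"].astype(float)
for r in (214,220,226,232):print(r,g[r,366:386].mean(1).round().astype(int))
for u in (373,374,375,376,377):print(u,onz(c0,u,222,.012).round(4))
t0=dict(np.load("top1.npz"))["color"].astype(float)
for r in (195,203,211):print(r,t0[r,272:294].mean(1).round().astype(int),onz(dict(np.load("top1.npz")),283.,r,.012).round(4))
```

```text
cols from 331 rows from 208
208 ....................#.#####+++++####........................
209 ....................#######+++++####........................
210 ...................#######+++++#####........................
211 ...................#####.#+++++######.###...................
212 ...................#######+++++############.................
213 ..................########+++++############.................
214 .................+######+#++++++###########.................
215 .................+##.#####++++++++#########.................
216 .................+#########++++#############................
217 ..................#########++++#############................
218 ..................########+++++############.................
219 ..................#########++++#############................
220 ..................#########################.................
221 ....................#######################.................
222 ......................##.######.##.########.................
223 .......................#########........###.................
224 .......................#####
[... 456 characters left out ...]
[138 133 138 138 135 138 131 124 105 147 161 161 154 151 143 138 138 137
 135 139]
226 [143 142 142 143 141 145 142 129 115 148 160 161 154 145 142 143 132 136
 142 137]
232 [129 134 131 134 142 142 131 118 125 153 163 157 156 142 141 138 143 139
 142 140]
373 [ 0.5783 -0.0271  0.012 ]
374 [ 0.5781 -0.0248  0.012 ]
375 [ 0.5779 -0.0225  0.012 ]
376 [ 0.5778 -0.0202  0.012 ]
377 [ 0.5776 -0.018   0.012 ]
195 [54 54 54 55 56 56 58 58 61 59 63 63 64 66 66 67 68 70 70 71 72 73] [ 0.6017 -0.0355  0.012 ]
203 [47 46 45 46 48 47 49 50 48 50 50 51 49 51 51 52 53 52 52 53 53 55] [ 0.579  -0.0362  0.012 ]
211 [26 29 30 31 33 33 36 36 36 37 38 38 40 41 41 41 42 43 42 44 46 46] [ 0.5565 -0.0369  0.012 ]
```

The flat end is just reaching the board edge at column 374. I'll back off a little, go 4 mm lower, then push.

>>> step_arm:
  commands:
    - {"gripper": 1, "x": -3, "y": 0, "z": 0, "spin": 0}
    - {"gripper": 1, "x": 0, "y": 0, "z": 2, "spin": 0}
    - {"gripper": 1, "x": 0, "y": 0, "z": 2, "spin": 0}
    - {"gripper": 1, "x": 1, "y": 0, "z": 0, "spin": 0}
    - {"gripper": 1, "x": 1, "y": 0, "z": 0, "spin": 0}
    - {"gripper": 1, "x": 1, "y": 0, "z": 0, "spin": 0}
    - {"gripper": 1, "x": 1, "y": 0, "z": 0, "spin": 0}
    - {"gripper": 1, "x": 1, "y": 0, "z": 0, "spin": 0}
    - {"gripper": 1, "x": 0, "y": 0, "z": 0, "spin": 0}
    - {"gripper": 1, "x": 0, "y": 0, "z": 0, "spin": 0}
  force: 20

```text
time: 17.55
eef_pos: [0.5723, -0.0641, -0.0097]
tcp_rot: [0.717, 0.697, -0.0, 0.001]
contact_force: [-1.8, -5.1, -0.2]
opening: 0.366
finger_force: 39.7
```

>>> step_arm:
  commands:
    - {"gripper": 1, "x": 1, "y": 0, "z": 0, "spin": 0}
    - {"gripper": 1, "x": 1, "y": 0, "z": 0, "spin": 0}
    - {"gripper": 1, "x": 1, "y": 0, "z": 0, "spin": 0}
    - {"gripper": 1, "x": 0, "y": 0, "z": 0, "spin": 0}
    - {"gripper": 1, "x": 0, "y": 0, "z": 0, "spin": 0}
    - {"gripper": 1, "x": 0, "y": 0, "z": 0, "spin": 0}
    - {"gripper": 1, "x": 0, "y": 0, "z": 0, "spin": 0}
    - {"gripper": 1, "x": 0, "y": 0, "z": 0, "spin": 0}
    - {"gripper": 1, "x": 0, "y": 0, "z": 0, "spin": 0}
    - {"gripper": 1, "x": 0, "y": 0, "z": 0, "spin": 0}

```text
time: 18.55
eef_pos: [0.5724, -0.0639, -0.0093]
tcp_rot: [0.716, 0.698, -0.002, 0.002]
contact_force: [-2.2, -13.4, -0.1]
opening: 0.37
finger_force: 39.6
```

>>> step_arm:
  commands:
    - {"gripper": 0.3, "x": 1, "y": 0, "z": 0, "spin": 0}
    - {"gripper": 0.3, "x": 1, "y": 0, "z": 0, "spin": 0}
    - {"gripper": 0.3, "x": 1, "y": 0, "z": 0, "spin": 0}
    - {"gripper": 0.3, "x": 1, "y": 0, "z": 0, "spin": 0}
    - {"gripper": 0.3, "x": 1, "y": 0, "z": 0, "spin": 0}
    - {"gripper": 0.3, "x": 0, "y": 0, "z": 0, "spin": 0}
    - {"gripper": 0.3, "x": 0, "y": 0, "z": 0, "spin": 0}
    - {"gripper": 0.3, "x": 0, "y": 0, "z": 0, "spin": 0}
    - {"gripper": 0.3, "x": 0, "y": 0, "z": 0, "spin": 0}
    - {"gripper": 0.3, "x": 0, "y": 0, "z": 0, "spin": 0}
  force: 20

```text
time: 19.55
eef_pos: [0.5733, -0.0627, -0.0082]
tcp_rot: [0.716, 0.698, -0.004, 0.005]
contact_force: [-5.0, -24.2, 2.2]
opening: 0.369
finger_force: 39.1
```

Run:
```python
from h import *;from plant import *
s=get_state();c=read_camera("scene");show(c,s["eef_pos"]+[0,.01,.02],30,12);go(s,s["eef_pos"])
print(s["wrist_torque"])
```

```text
cols from 332 rows from 207
207 ........................####+++++####.......................
208 ......................######+++++####.......................
209 .....................####.##+++++###........................
210 ...................####.####+++++####.......................
211 ...................####.#.##+++++###........................
212 ...................#########+++++######...#.................
213 ..................##########+++++##########.................
214 .................###########++++###########.................
215 .................##########++++++##########.................
216 .................##########+++++++####..###.................
217 .................####.######++++++#########.................
218 .................#+########+++++########.##.................
219 .................#+########+++++###########.................
220 .................###########++++###########.................
221 ..................#########################.................
222 ....................#.##.#################..................
223 ......................#.##################..................
224 ......................###########.....#.##..................
225 .......................###.##.##............................
226 ...........................#................................
227 ............................................................
228 ............................................................
229 ............................................................
230 ............................................................
tcp [ 0.5733 -0.0627 -0.0082] yaw_y -1.4 tool z [ 0.001 -0.013 -1.   ] -> tool mm [0. 0. 0.] spin None t 19.55 F [ -5.  -24.2   2.2] open 0.369 q6 -0.24
[-4.0461024   0.87118077  0.16458143]
```

The 40 N grip is too stiff for the cell to pivot. Instead I'll lay the cell across the board's +y edge, with the flat end dropping to the bench, and regrip it tilted with a light grip. About 19° is enough to enter above the brass wall.

>>> step_arm:
  commands:
    - {"gripper": 1, "x": -10, "y": 0, "z": 0, "spin": 0}
    - {"gripper": 1, "x": -2, "y": 0, "z": -45, "spin": 0}
    - {"gripper": 1, "x": 0, "y": 0, "z": -45, "spin": 0}
    - {"gripper": 1, "x": 46, "y": 0, "z": 0, "spin": 0}
    - {"gripper": 1, "x": 46, "y": 0, "z": 0, "spin": 0}
    - {"gripper": 1, "x": 46, "y": 0, "z": 0, "spin": 0}
    - {"gripper": 1, "x": 46, "y": 0, "z": 0, "spin": 0}
    - {"gripper": 1, "x": 46, "y": 0, "z": 0, "spin": 0}
    - {"gripper": 1, "x": 0, "y": 0, "z": 40, "spin": 0}
    - {"gripper": 1, "x": 0, "y": 0, "z": 0, "spin": 0}
  force: 40

```text
time: 20.6
eef_pos: [0.5737, 0.1647, 0.0347]
tcp_rot: [0.717, 0.697, -0.004, -0.004]
contact_force: [-1.0, -0.1, -3.1]
opening: 0.366
finger_force: 40.3
```

Run:
```python
from h import *;from plant import *
s=get_state();go(s,[.573,.1715,.003],-1.6)
c=read_camera("scene");show(c,s["eef_pos"]+[0,.01,.03],30,12)
```

```text
tcp [0.5737 0.1647 0.0347] yaw_y -1.6 tool z [-0.011  0.    -1.   ] -> tool mm [ 6.8 -0.5 31.7] spin 0.0 t 20.60 F [-1.  -0.1 -3.1] open 0.366 q6 0.13
cols from 438 rows from 202
202 ................+++.....#########################...........
203 ................#++....##########..###.####++####...........
204 ......................#.##.##.####.#######++++##............
205 ......................###.###########.####++++#.............
206 ..................######.#################+++++.............
207 .................#########################++++..............
208 .................#####.####.#.############++++..............
209 ................######.####.##############++++..............
210 .................##############.##########++++..............
211 ................##########################++++..............
212 ................################.#########++++..............
213 ................##########################+++++.............
214 ................##########################+++++.............
215 ................################.#.#######++++###...........
216 ................##############.###########++++###...........
217 ................######..######.##..########+++####..........
218 .................############.#.####.############...........
219 .................###############################............
220 ......................#####.#.####.############.............
221 .......................######.########.#####................
222 .......................#########............................
223 ........................#....##.............................
224 ............................................................
225 ............................................................
```

Positioned. Now I lower onto the board edge, watching the force.

>>> step_arm:
  commands:
    - {"gripper": 1, "x": 7, "y": 0, "z": 10, "spin": 0}
    - {"gripper": 1, "x": 0, "y": 0, "z": 10, "spin": 0}
    - {"gripper": 1, "x": 0, "y": 0, "z": 6, "spin": 0}
    - {"gripper": 1, "x": 0, "y": 0, "z": 3, "spin": 0}
    - {"gripper": 1, "x": 0, "y": 0, "z": 2, "spin": 0}
    - {"gripper": 1, "x": 0, "y": 0, "z": 2, "spin": 0}
    - {"gripper": 1, "x": 0, "y": 0, "z": 0, "spin": 0}
    - {"gripper": 1, "x": 0, "y": 0, "z": 0, "spin": 0}
    - {"gripper": 1, "x": 0, "y": 0, "z": 0, "spin": 0}
    - {"gripper": 1, "x": 0, "y": 0, "z": 0, "spin": 0}

```text
time: 21.65
eef_pos: [0.5791, 0.1697, 0.0073]
tcp_rot: [0.717, 0.697, 0.0, 0.0]
contact_force: [-0.3, 0.4, -0.9]
opening: 0.375
finger_force: 40.3
```

>>> step_arm:
  commands:
    - {"gripper": 1, "x": 2, "y": -4, "z": 2, "spin": 0}
    - {"gripper": 1, "x": 0, "y": 0, "z": 2, "spin": 0}
    - {"gripper": 1, "x": 0, "y": 0, "z": 2, "spin": 0}
    - {"gripper": 1, "x": 0, "y": 0, "z": 2, "spin": 0}
    - {"gripper": 1, "x": 0, "y": 0, "z": 0, "spin": 0}
    - {"gripper": 1, "x": 0, "y": 0, "z": 0, "spin": 0}
    - {"gripper": 1, "x": 0, "y": 0, "z": 0, "spin": 0}
    - {"gripper": 1, "x": 0, "y": 0, "z": 0, "spin": 0}
    - {"gripper": 1, "x": 0, "y": 0, "z": 0, "spin": 0}
    - {"gripper": 1, "x": 0, "y": 0, "z": 0, "spin": 0}

```text
time: 22.65
eef_pos: [0.5751, 0.1718, -0.0009]
tcp_rot: [0.717, 0.697, 0.0, 0.0]
contact_force: [-0.5, -0.8, -1.7]
opening: 0.37
finger_force: 40.3
```

>>> step_arm:
  commands:
    - {"gripper": 1, "x": 0, "y": 0, "z": 1, "spin": 0}
    - {"gripper": 1, "x": 0, "y": 0, "z": 1, "spin": 0}
    - {"gripper": 0.1, "x": 0, "y": 0, "z": 0, "spin": 0}
    - {"gripper": 0.1, "x": 0, "y": 0, "z": 0, "spin": 0}
    - {"gripper": 0.1, "x": 0, "y": 0, "z": 0, "spin": 0}
    - {"gripper": 0.1, "x": 0, "y": 0, "z": 0, "spin": 0}
    - {"gripper": 0.1, "x": 0, "y": 0, "z": -2, "spin": 0}
    - {"gripper": 0.1, "x": 0, "y": 0, "z": -2, "spin": 0}
    - {"gripper": 0.1, "x": 0, "y": 0, "z": -1, "spin": 0}
    - {"gripper": 0.1, "x": 0, "y": 0, "z": 0, "spin": 0}
  force: 20

```text
time: 23.65
eef_pos: [0.5753, 0.1718, 0.0024]
tcp_rot: [0.717, 0.697, 0.0, 0.0]
contact_force: [0.2, 0.3, 0.1]
opening: 0.45
finger_force: 0.0
```

Run:
```python
from h import *;from plant import *
s=get_state();go(s,[.573,.1715,.003],-1.6)
c=read_camera("scene");np.savez("scene4.npz",**c);show(c,s["eef_pos"]+[0,.01,.03],30,14)
```

```text
tcp [0.5753 0.1718 0.0024] yaw_y -1.7 tool z [ 0.001  0.    -1.   ] -> tool mm [-0.4 -2.3 -0.6] spin -0.1 t 23.65 F [0.2 0.3 0.1] open 0.450 q6 0.15
cols from 437 rows from 208
208 ........................###########.########.####...........
209 ........................#########################...........
210 .......................#..#.####################............
211 ......................####.###########.#########............
212 ......................#.####.###..########++++##............
213 ......................####################++++#.............
214 ......................###############..###++++#.............
215 .....................####################+++++..............
216 #...................#######.#############+++++..............
217 #..................##################.###+++++..............
218 #..................#######################++++..............
219 #.................#######################+++++..............
220 #.................#######################+++++..............
221 #................########################+++++..............
222 #........
[... 196 characters left out ...]
........##############.#.#.#####++++###...........
226 ..................################.#########+####...........
227 ...................#########.####################...........
228 #......................######.#.###############.............
229 .......................#############.########...............
230 .......................#####.###############................
231 .......................#########...#########................
232 ........................#..###.#.......####.................
233 ............................................................
234 ............................................................
235 ............................................................
```

The cell is now propped at about 19°. I lower back 4 mm and close with a light 20 N grip.

>>> step_arm:
  commands:
    - {"gripper": 0.1, "x": 0, "y": 0, "z": 2, "spin": 0}
    - {"gripper": 0.1, "x": 0, "y": 0, "z": 2, "spin": 0}
    - {"gripper": 0.2, "x": 0, "y": 0, "z": 0, "spin": 0}
    - {"gripper": 0.3, "x": 0, "y": 0, "z": 0, "spin": 0}
    - {"gripper": 0.4, "x": 0, "y": 0, "z": 0, "spin": 0}
    - {"gripper": 0.4, "x": 0, "y": 0, "z": 0, "spin": 0}
    - {"gripper": 0.4, "x": 0, "y": 0, "z": 0, "spin": 0}
    - {"gripper": 0.4, "x": 0, "y": 0, "z": -5, "spin": 0}
    - {"gripper": 0.4, "x": 0, "y": 0, "z": -15, "spin": 0}
    - {"gripper": 0.4, "x": 0, "y": 0, "z": -25, "spin": 0}
  force: 20

```text
time: 24.7
eef_pos: [0.5736, 0.1715, 0.0426]
tcp_rot: [0.717, 0.697, -0.002, -0.001]
contact_force: [0.4, 0.1, -1.7]
opening: 0.373
finger_force: 22.0
```

Run:
```python
from h import *;from plant import *
s=get_state();go(s,[.575,.0715,.04],-1.6);print(s["finger_force"])
c=read_camera("scene");np.savez("scene5.npz",**c);show(c,s["eef_pos"]+[0,.01,.03],30,14)
```

```text
tcp [0.5736 0.1715 0.0426] yaw_y -1.7 tool z [-0.004 -0.001 -1.   ] -> tool mm [-99.9   4.3   2.6] spin -0.1 t 24.70 F [ 0.4  0.1 -1.7] open 0.373 q6 0.15
22.040053009986877
cols from 443 rows from 198
198 ........................############.##########.#...........
199 .......................##########################...........
200 ......................###.##.####.###############...........
201 ...........#..........#.#.#.###.###.#######++###............
202 ...........##........###.##..#############++++##............
203 ...........+#+.......#############.#######++++#.............
204 ............+.......################.#.##+++++..............
205 ...................########.#####..######+++++..............
206 ...................#############.########+++++..............
207 ..................#######################+++++..............
208 ..................#################.#####++++...............
209 .................##############.#.#######++++...............
210 .................########################+++++..............
211 .................##########.#############+++++...
[... 221 characters left out ...]
.......##################.######+++####...........
216 ..................#############..################...........
217 ...................#############################............
218 ......................###############.########..............
219 ......................#######################...............
220 ......................###.####.##.##########................
221 ......................#########.....########................
222 ........................................####................
223 ............................................................
224 ............................................................
225 ............................................................
```

Held tilted with 22 N. I move over the holder and descend to just above the entry height.

>>> step_arm:
  commands:
    - {"gripper": 0.4, "x": 0, "y": 0, "z": -18, "spin": 0}
    - {"gripper": 0.4, "x": -42, "y": 7.5, "z": 0, "spin": 0}
    - {"gripper": 0.4, "x": -42, "y": 0, "z": 0, "spin": 0}
    - {"gripper": 0.4, "x": -41, "y": 0, "z": 0, "spin": 0}
    - {"gripper": 0.4, "x": 0, "y": 0, "z": 0, "spin": 0}
    - {"gripper": 0.4, "x": 0, "y": 0, "z": 15, "spin": 0}
    - {"gripper": 0.4, "x": 0, "y": 0, "z": 10, "spin": 0}
    - {"gripper": 0.4, "x": 0, "y": 0, "z": 0, "spin": 0}
    - {"gripper": 0.4, "x": 0, "y": 0, "z": 0, "spin": 0}
    - {"gripper": 0.4, "x": 0, "y": 0, "z": 0, "spin": 0}

```text
time: 25.75
eef_pos: [0.5791, 0.0474, 0.0361]
tcp_rot: [0.717, 0.697, 0.0, 0.0]
contact_force: [0.3, 0.6, -1.2]
opening: 0.375
finger_force: 22.1
```

Run:
```python
from h import *;from plant import *
s=get_state();go(s,[.5775,.046,.019],-1.6);print(s["finger_force"])
c=read_camera("scene");np.savez("scene6.npz",**c)
u,v=np.round(proj(c,s["eef_pos"]+[0,.02,.01])).astype(int)
cv2.imwrite("pics/s6.png",cv2.resize(np.clip(c["color"][v-30:v+30,u-40:u+40,::-1]*1.9,0,255).astype(np.uint8),(800,600),interpolation=cv2.INTER_CUBIC));print(u,v)
```

```text
tcp [0.5791 0.0474 0.0361] yaw_y -1.6 tool z [ 0. -0. -1.] -> tool mm [-1.5 -1.5 17.1] spin -0.0 t 25.75 F [ 0.3  0.6 -1.2] open 0.375 q6 -0.06
22.07634598016739
417 217
```

View pics/s6.png

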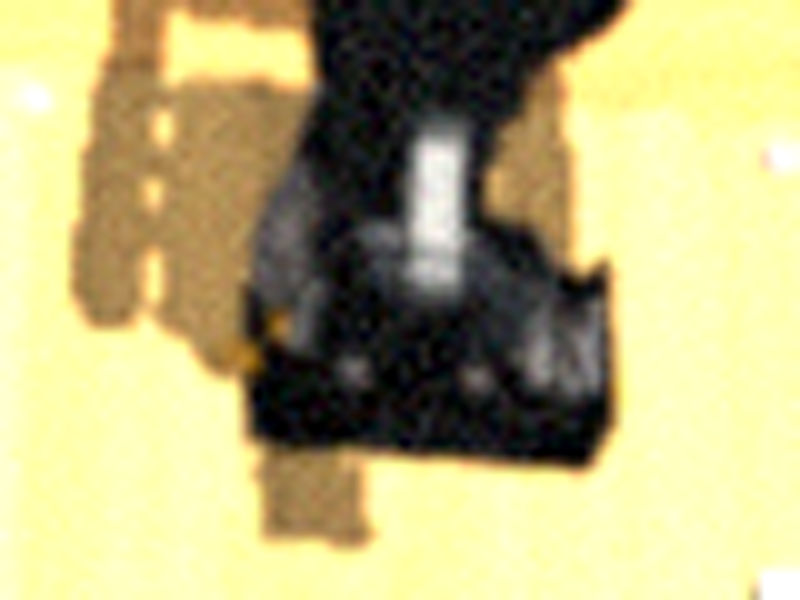

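In the last picture the tilted cell hangs over the holder: button face at about (270,250) above the brass at (275,325), flat end just in front of the coil at (530–600,350). I lower it to entry height.

>>> step_arm:
  commands:
    - {"gripper": 0.4, "x": 0, "y": -1.5, "z": 5, "spin": 0}
    - {"gripper": 0.4, "x": 0, "y": 0, "z": 4, "spin": 0}
    - {"gripper": 0.4, "x": 0, "y": 0, "z": 3, "spin": 0}
    - {"gripper": 0.4, "x": 0, "y": 0, "z": 3, "spin": 0}
    - {"gripper": 0.4, "x": 0, "y": 0, "z": 2, "spin": 0}
    - {"gripper": 0.4, "x": 0, "y": 0, "z": 0, "spin": 0}
    - {"gripper": 0.4, "x": 0, "y": 0, "z": 0, "spin": 0}
    - {"gripper": 0.4, "x": 1, "y": 0, "z": 0, "spin": 0}
    - {"gripper": 0.4, "x": 1, "y": 0, "z": 0, "spin": 0}
    - {"gripper": 0.4, "x": 0, "y": 0, "z": 0, "spin": 0}

```text
time: 26.8
eef_pos: [0.5774, 0.0488, 0.0188]
tcp_rot: [0.717, 0.697, 0.0, -0.0]
contact_force: [-0.0, 0.5, -1.2]
opening: 0.374
finger_force: 22.1
```

>>> step_arm:
  commands:
    - {"gripper": 0.4, "x": 1, "y": 0, "z": 0, "spin": 0}
    - {"gripper": 0.4, "x": 1, "y": 0, "z": 0, "spin": 0}
    - {"gripper": 0.4, "x": 1, "y": 0, "z": 0, "spin": 0}
    - {"gripper": 0.4, "x": 1, "y": 0, "z": 0, "spin": 0}
    - {"gripper": 0.4, "x": 1, "y": 0, "z": 0, "spin": 0}
    - {"gripper": 0.4, "x": 1, "y": 0, "z": 0, "spin": 0}
    - {"gripper": 0.4, "x": 1, "y": 0, "z": 0, "spin": 0}
    - {"gripper": 0.4, "x": 1, "y": 0, "z": 0, "spin": 0}
    - {"gripper": 0.4, "x": 0, "y": 0, "z": 0, "spin": 0}
    - {"gripper": 0.4, "x": 0, "y": 0, "z": 0, "spin": 0}

```text
time: 27.8
eef_pos: [0.5777, 0.0562, 0.0191]
tcp_rot: [0.717, 0.697, -0.0, 0.0]
contact_force: [-0.4, -4.5, -1.1]
opening: 0.376
finger_force: 22.1
```

>>> step_arm:
  commands:
    - {"gripper": 0.4, "x": 1, "y": 0, "z": 0, "spin": 0}
    - {"gripper": 0.4, "x": 1, "y": 0, "z": 0, "spin": 0}
    - {"gripper": 0.4, "x": 1, "y": 0, "z": 0, "spin": 0}
    - {"gripper": 0.4, "x": 1, "y": 0, "z": 0, "spin": 0}
    - {"gripper": 0.4, "x": 1, "y": 0, "z": 0, "spin": 0}
    - {"gripper": 0.4, "x": 1, "y": 0, "z": 0, "spin": 0}
    - {"gripper": 0.4, "x": 0, "y": 0, "z": 0, "spin": 0}
    - {"gripper": 0.4, "x": 0, "y": 0, "z": 0, "spin": 0}
    - {"gripper": 0.4, "x": 0, "y": 0, "z": 0, "spin": 0}
    - {"gripper": 0.4, "x": 0, "y": 0, "z": 0, "spin": 0}

```text
time: 28.8
eef_pos: [0.5779, 0.0607, 0.0193]
tcp_rot: [0.717, 0.697, -0.001, 0.001]
contact_force: [-0.3, -8.9, 0.6]
opening: 0.378
finger_force: 22.2
```

>>> step_arm:
  commands:
    - {"gripper": 0.4, "x": 1, "y": 0, "z": 0, "spin": 0}
    - {"gripper": 0.4, "x": 1, "y": 0, "z": 0, "spin": 0}
    - {"gripper": 0.4, "x": 1, "y": 0, "z": 0, "spin": 0}
    - {"gripper": 0.4, "x": 1, "y": 0, "z": 0, "spin": 0}
    - {"gripper": 0.4, "x": 0, "y": 0, "z": 0, "spin": 0}
    - {"gripper": 0.4, "x": 0, "y": 0, "z": 0, "spin": 0}
    - {"gripper": 0.4, "x": 0, "y": 0, "z": 0, "spin": 0}
    - {"gripper": 0.4, "x": 0, "y": 0, "z": 0, "spin": 0}
    - {"gripper": 0.4, "x": 0, "y": 0, "z": 0, "spin": 0}
    - {"gripper": 0.4, "x": 0, "y": 0, "z": 0, "spin": 0}

```text
time: 29.8
eef_pos: [0.578, 0.0636, 0.0194]
tcp_rot: [0.717, 0.697, -0.002, 0.002]
contact_force: [-1.5, -13.4, 0.4]
opening: 0.376
finger_force: 22.2
```

Run:
```python
from h import *;from plant import *
s=get_state();go(s,s["eef_pos"],-1.6);print(s["finger_force"],s["wrist_torque"])
c=read_camera("scene");np.savez("scene7.npz",**c)
def show2(c):
    g=c["color"].astype(float);
    for r in range(196,236):print(r,"".join("." if (g[r,k,0]-g[r,k,2])/(g[r,k].max()+1)>.28 else "%x"%min(15,int(g[r,k].mean()/8)) for k in range(385,450)))
show2(c)
```

```text
tcp [0.578  0.0636 0.0194] yaw_y -1.6 tool z [-0.001 -0.006 -1.   ] -> tool mm [0. 0. 0.] spin 0.0 t 29.80 F [ -1.5 -13.4   0.4] open 0.376 q6 -0.03
22.224412858486176 [-2.16931951  0.29993073  0.04119309]
196 ...............................0122210112112.1111210111..........
197 ..............................101110101211211110111112...........
198 ..............................3.01211010.01102220011.............
199 ..............................521102012011120101.01..............
200 ..............................631100001022..101110...............
201 ..............................42112011112211101211...............
202 ..............................201.110.111211221111...............
203 ..............................1011100212225453212................
204 .............................1102.210212356763223................
205 ............................310011.0011258987622.................
206 .............................1.12.1211126bddb622.................
207 ...........................55321.2010.138efec61..................
208 ...........................55421111110038efec61...
[... 1205 characters left out ...]

226 .................10..211112322.10011.1111011110222341............
227 .................100011.010002000100000.0011.11111001............
228 ..................0.0.0220000010.01.10000.111.110110.............
229 ..................1100110001.1.0000.01.12.11100.1111.............
230 .....................011210.1.01.11110201210101.110..............
231 .............................2.00001010101011.10001..............
232 ............................................120000...............
233 .................................................................
234 .................................................................
235 .................................................................
```

13.4 N on the coil means about 9.3 mm of squeeze, with the button still raised. Now I descend with the tilt held.

>>> step_arm:
  commands:
    - {"gripper": 0.4, "x": 0.3, "y": 0, "z": 1, "spin": 0}
    - {"gripper": 0.4, "x": 0, "y": 0, "z": 1, "spin": 0}
    - {"gripper": 0.4, "x": 0, "y": 0, "z": 1, "spin": 0}
    - {"gripper": 0.4, "x": 0, "y": 0, "z": 1, "spin": 0}
    - {"gripper": 0.4, "x": 0, "y": 0, "z": 0, "spin": 0}
    - {"gripper": 0.4, "x": 0, "y": 0, "z": 0, "spin": 0}
    - {"gripper": 0.4, "x": 0, "y": 0, "z": 0, "spin": 0}
    - {"gripper": 0.4, "x": 0, "y": 0, "z": 0, "spin": 0}
    - {"gripper": 0.4, "x": 0, "y": 0, "z": 0, "spin": 0}
    - {"gripper": 0.4, "x": 0, "y": 0, "z": 0, "spin": 0}

```text
time: 30.85
eef_pos: [0.5788, 0.0639, 0.0169]
tcp_rot: [0.717, 0.697, -0.002, 0.002]
contact_force: [-3.3, -12.4, 6.6]
opening: 0.377
finger_force: 23.0
```

There's an upward force of about 8 N and some sideways force. I ease up 1 mm and shift 1.5 mm to -x to centre it.

>>> step_arm:
  commands:
    - {"gripper": 0.4, "x": 0, "y": 0, "z": -1.5, "spin": 0}
    - {"gripper": 0.4, "x": 0, "y": -0.5, "z": 0, "spin": 0}
    - {"gripper": 0.4, "x": 0, "y": -0.5, "z": 0, "spin": 0}
    - {"gripper": 0.4, "x": 0, "y": -0.5, "z": 0, "spin": 0}
    - {"gripper": 0.4, "x": 0, "y": 0, "z": 0, "spin": 0}
    - {"gripper": 0.4, "x": 0, "y": 0, "z": 0, "spin": 0}
    - {"gripper": 0.4, "x": 0, "y": 0, "z": 0, "spin": 0}
    - {"gripper": 0.4, "x": 0, "y": 0, "z": 0, "spin": 0}
    - {"gripper": 0.4, "x": 0, "y": 0, "z": 0, "spin": 0}
    - {"gripper": 0.4, "x": 0, "y": 0, "z": 0, "spin": 0}

```text
time: 31.85
eef_pos: [0.5785, 0.0639, 0.018]
tcp_rot: [0.717, 0.697, -0.0, 0.003]
contact_force: [0.4, -13.2, 1.9]
opening: 0.376
finger_force: 22.4
```

Run:
```python
from h import *;from plant import *
s=get_state();go(s,s["eef_pos"],-1.6);print(s["finger_force"],s["wrist_torque"])
c=read_camera("scene");np.savez("scene8.npz",**c)
g=c["color"].astype(float)
for r in range(205,234):print(r,"".join("%x"%min(15,int(g[r,k].mean()/8)) if (g[r,k,0]-g[r,k,2])/(g[r,k].max()+1)<.28 else "." for k in range(398,442)),"".join("O" if (g[r,k,0]-g[r,k,2])>60 and g[r,k,2]<40 else "." for k in range(398,442)))
```

```text
tcp [0.5785 0.0639 0.018 ] yaw_y -1.6 tool z [ 0.004 -0.006 -1.   ] -> tool mm [0. 0. 0.] spin -0.0 t 31.85 F [  0.4 -13.2   1.9] open 0.376 q6 -0.03
22.448416650295258 [-2.14182679 -0.1139861  -0.03912073]
205 ................1001010002237887512......... ............................................
206 ................111..0112237cdca522......... ............................................
207 ...............32..111.20.38effc61.......... ............................................
208 .............645420010110139effc51.......... ............................................
209 .............56652120.121138effd52.......... ............................................
210 ............65655322.0010149efed5........... ............................................
211 ...........6555564121111024adefd6........... ............................................
212 ..........35655554201211015aeffd53.......... ............................................
213 ......100135566553111132224aefec50.......... ............................................
214 ......01.255776762102146645beffc62.0..1....
[... 1132 characters left out ...]
..........................................
227 .....0001110011.1..012.00.0.11001221101..... ............................................
228 .....1.10020001.1.10.0010.0100111011.00..... ............................................
229 .....001011.0001100000.10..110001011110..... ............................................
230 .......1.11110..111101.011212112110201...... ............................................
231 ................1.000111111012011.1001...... ............................................
232 ..............................211.000....... ............................................
233 ............................................ ............................................
```

>>> step_arm:
  commands:
    - {"gripper": 0.4, "x": 0, "y": 0, "z": 1, "spin": 0}
    - {"gripper": 0.4, "x": 0, "y": 0, "z": 1, "spin": 0}
    - {"gripper": 0.4, "x": 0, "y": 0, "z": 0, "spin": 0}
    - {"gripper": 0.4, "x": 0, "y": 0, "z": 0, "spin": 0}
    - {"gripper": 0.4, "x": 0, "y": 0, "z": 0, "spin": 0}
    - {"gripper": 0.4, "x": 0, "y": 0, "z": 0, "spin": 0}
    - {"gripper": 0.4, "x": 0, "y": 0, "z": 0, "spin": 0}
    - {"gripper": 0.4, "x": 0, "y": 0, "z": 0, "spin": 0}
    - {"gripper": 0.4, "x": 0, "y": 0, "z": 0, "spin": 0}
    - {"gripper": 0.4, "x": 0, "y": 0, "z": 0, "spin": 0}

```text
time: 32.9
eef_pos: [0.5785, 0.064, 0.0169]
tcp_rot: [0.717, 0.697, -0.001, 0.003]
contact_force: [-1.8, -13.0, 6.4]
opening: 0.379
finger_force: 22.8
```

Run:
```python
from h import *;from plant import *
s=get_state();go(s,s["eef_pos"],-1.6);print(s["finger_force"],s["wrist_torque"],s["contact_force"])
```

```text
tcp [0.5785 0.064  0.0169] yaw_y -1.6 tool z [ 0.004 -0.005 -1.   ] -> tool mm [0. 0. 0.] spin 0.0 t 32.90 F [ -1.8 -13.    6.4] open 0.379 q6 -0.03
22.786134481430054 [-1.95598664  0.26159195  0.02521382] [ -1.81912791 -13.04680524   6.42787984]
```

The torque puts the contact at the flat end (about +36 mm): floor or coil friction, as intended. I continue down in small steps.

>>> step_arm:
  commands:
    - {"gripper": 0.4, "x": 0, "y": -0.5, "z": 0.7, "spin": 0}
    - {"gripper": 0.4, "x": 0, "y": 0, "z": 0.5, "spin": 0}
    - {"gripper": 0.4, "x": 0, "y": 0, "z": 0, "spin": 0}
    - {"gripper": 0.4, "x": 0, "y": 0, "z": 0, "spin": 0}
    - {"gripper": 0.4, "x": 0, "y": 0, "z": 0, "spin": 0}
    - {"gripper": 0.4, "x": 0, "y": 0, "z": 0, "spin": 0}
    - {"gripper": 0.4, "x": 0, "y": 0, "z": 0, "spin": 0}
    - {"gripper": 0.4, "x": 0, "y": 0, "z": 0, "spin": 0}
    - {"gripper": 0.4, "x": 0, "y": 0, "z": 0, "spin": 0}
    - {"gripper": 0.4, "x": 0, "y": 0, "z": 0, "spin": 0}
  force: 20

```text
time: 33.9
eef_pos: [0.5784, 0.064, 0.016]
tcp_rot: [0.717, 0.697, -0.0, 0.003]
contact_force: [-1.9, -12.4, 6.9]
opening: 0.379
finger_force: 22.6
```

>>> step_arm:
  commands:
    - {"gripper": 0.4, "x": 0, "y": 0, "z": 0.7, "spin": 0}
    - {"gripper": 0.4, "x": 0, "y": 0, "z": 0.7, "spin": 0}
    - {"gripper": 0.4, "x": 0, "y": 0, "z": 0.6, "spin": 0}
    - {"gripper": 0.4, "x": 0, "y": 0, "z": 0, "spin": 0}
    - {"gripper": 0.4, "x": 0, "y": 0, "z": 0, "spin": 0}
    - {"gripper": 0.4, "x": 0, "y": 0, "z": 0, "spin": 0}
    - {"gripper": 0.4, "x": 0, "y": 0, "z": 0, "spin": 0}
    - {"gripper": 0.4, "x": 0, "y": 0, "z": 0, "spin": 0}
    - {"gripper": 0.4, "x": 0, "y": 0, "z": 0, "spin": 0}
    - {"gripper": 0.4, "x": 0, "y": 0, "z": 0, "spin": 0}

```text
time: 34.9
eef_pos: [0.5783, 0.0644, 0.0138]
tcp_rot: [0.717, 0.697, -0.0, 0.003]
contact_force: [-0.1, -11.3, 6.3]
opening: 0.376
finger_force: 22.5
```

Run:
```python
from h import *;from plant import *
s=get_state();go(s,s["eef_pos"],-1.6);print(s["finger_force"],s["wrist_torque"],s["contact_force"])
c=read_camera("scene");np.savez("scene9.npz",**c)
g=c["color"].astype(float)
for r in range(205,234):print(r,"".join("%x"%min(15,int(g[r,k].mean()/8)) if (g[r,k,0]-g[r,k,2])/(g[r,k].max()+1)<.28 else "." for k in range(398,442)),"".join("O" if (g[r,k,0]-g[r,k,2])>60 and g[r,k,2]<40 else "." for k in range(398,412)))
```

```text
tcp [0.5783 0.0644 0.0138] yaw_y -1.6 tool z [ 0.004 -0.005 -1.   ] -> tool mm [0. 0. 0.] spin -0.0 t 34.90 F [ -0.1 -11.3   6.3] open 0.376 q6 -0.03
22.487191557884216 [-1.69906705  0.20160326  0.00724008] [ -0.10255361 -11.3222593    6.3416494 ]
205 ................0111.1.011235665322......... ..............
206 ................101212.021247887312......... ..............
207 ...............2012102101038bdca41.......... ..............
208 ..............4211021201.13aeffc51.......... ..............
209 .............543.1010101014aeffc52.......... ..............
210 ...........6445310101121024beffc5........... ..............
211 ...........4545422211211015ceefc5........... ..............
212 .......0..35454531221110126bfefc5........... ..............
213 ........0246555630111001015ceeea4........... ..............
214 ......2.1256766521101135126cfeea3112.3.2.... ..............
215 .........347666421011378626defea52111222.... ..............
216 ....2....456556411110378647dfeeb8532122..... ..............
217 ....1....544666321100145546bccc97532223..... ......OO......
218 .........5445542
[... 303 characters left out ...]
 ......11111.13566310.1102123333.11224794.... ....O.........
224 ......010..1236652101110011120002.2248a3.... ...O..........
225 .....001.0.11266400.11011100100112235773.... ..............
226 ....2011100.0255301.212211010112.113334..... ..............
227 ....1..111.011332101102111.01.121112.11..... ..............
228 .....0001011100100101.01.100120.00022.0..... ..............
229 .....000011100.00000001110011101.111111..... ..............
230 .........1110.20101000.100102.01000111...... ..............
231 ...............1.2.1000100211122.01010...... ..............
232 ............................3.21210001...... ..............
233 ............................................ ..............
```

The cell is sliding down the coil with the hand; the upward force comes from the tilted coil face. I continue until the flat edge meets the floor and the cell starts levelling.

>>> step_arm:
  commands:
    - {"gripper": 0.4, "x": 0.5, "y": 0, "z": 0.7, "spin": 0}
    - {"gripper": 0.4, "x": 0.3, "y": 0, "z": 0.7, "spin": 0}
    - {"gripper": 0.4, "x": 0, "y": 0, "z": 0.6, "spin": 0}
    - {"gripper": 0.4, "x": 0, "y": 0, "z": 0, "spin": 0}
    - {"gripper": 0.4, "x": 0, "y": 0, "z": 0, "spin": 0}
    - {"gripper": 0.4, "x": 0, "y": 0, "z": 0, "spin": 0}
    - {"gripper": 0.4, "x": 0, "y": 0, "z": 0, "spin": 0}
    - {"gripper": 0.4, "x": 0, "y": 0, "z": 0, "spin": 0}
    - {"gripper": 0.4, "x": 0, "y": 0, "z": 0, "spin": 0}
    - {"gripper": 0.4, "x": 0, "y": 0, "z": 0, "spin": 0}

```text
time: 35.95
eef_pos: [0.5783, 0.0652, 0.0116]
tcp_rot: [0.717, 0.697, -0.0, 0.003]
contact_force: [-0.6, -12.5, 5.6]
opening: 0.38
finger_force: 22.4
```

>>> step_arm:
  commands:
    - {"gripper": 0.4, "x": 0.3, "y": 0, "z": 0.7, "spin": 0}
    - {"gripper": 0.4, "x": 0, "y": 0, "z": 0.7, "spin": 0}
    - {"gripper": 0.4, "x": 0, "y": 0, "z": 0.6, "spin": 0}
    - {"gripper": 0.4, "x": 0, "y": 0, "z": 0, "spin": 0}
    - {"gripper": 0.4, "x": 0, "y": 0, "z": 0, "spin": 0}
    - {"gripper": 0.4, "x": 0, "y": 0, "z": 0, "spin": 0}
    - {"gripper": 0.4, "x": 0, "y": 0, "z": 0, "spin": 0}
    - {"gripper": 0.4, "x": 0, "y": 0, "z": 0, "spin": 0}
    - {"gripper": 0.4, "x": 0, "y": 0, "z": 0, "spin": 0}
    - {"gripper": 0.4, "x": 0, "y": 0, "z": 0, "spin": 0}

```text
time: 36.95
eef_pos: [0.5783, 0.0657, 0.0095]
tcp_rot: [0.717, 0.697, 0.0, 0.003]
contact_force: [-0.8, -11.8, 5.7]
opening: 0.373
finger_force: 22.3
```

```bash
cat >> h.py <<'E'
def dump(c):
    g=c["color"].astype(float)
    for r in range(205,234):print(r,"".join("%x"%min(15,int(g[r,k].mean()/8)) if (g[r,k,0]-g[r,k,2])/(g[r,k].max()+1)<.28 else "." for k in range(398,442)),"".join("O" if (g[r,k,0]-g[r,k,2])>60 and g[r,k,2]<40 else "." for k in range(398,412)))
E
python3 - <<'E'
from h import *;from plant import *
s=get_state();go(s,s["eef_pos"],-1.6);print(s["finger_force"],s["wrist_torque"],s["contact_force"])
c=read_camera("scene");np.savez("scene10.npz",**c);dump(c)
E
```

```text
tcp [0.5783 0.0657 0.0095] yaw_y -1.6 tool z [ 0.004 -0.004 -1.   ] -> tool mm [0. 0. 0.] spin -0.0 t 36.95 F [ -0.8 -11.8   5.7] open 0.373 q6 -0.03
22.333158552646637 [-1.68368471  0.11218418 -0.00200772] [ -0.77288226 -11.83140035   5.68669513]
205 ................311120201221222222223....... ..............
206 ................21010...12224555421......... ..............
207 ................0..2110011147877422......... ..............
208 ...............2011100112.27ccaa52.......... ..............
209 ..............41010123100038efed51.......... ..............
210 ............5421001110101039efed61.......... ..............
211 ...........44521110211120149effd6........... ..............
212 .......0.3444621122101.1104aeeec52.......... ..............
213 .......0023466301121011.015afffc5........... ..............
214 ........2355563111202110116aeffc511......... ..............
215 .........4666731112.1212226cefed400111.3.... ..............
216 ....2....666563201111354456befed6211121..... ..............
217 ....2....676552202101267766beffc95211344.... .......O......
218 ..........546420
[... 303 characters left out ...]
 ......01234211255421.0111334566423236a83.... ....O.........
224 ......0212101335631011102013332311136984.... ..............
225 .....20100011035521001011012011101347673.... ..............
226 ....0011.1111246411.11112011.0100124543..... ..............
227 ....100102110135320110312.0200101022211..... ..............
228 .....001000.01232111111212.0.1001111100..... ..............
229 ......001011.0110.01111.11101010120121...... ..............
230 ......21100101..01..00.121110.2.101010...... ..............
231 ...............1.1000.110111111.0.0000...... ..............
232 ..............................212.000....... ..............
233 ............................................ ..............
```

The button face in the image is narrowing, so the cell is now levelling (about 12° left) with steady loads. I continue down.

>>> step_arm:
  commands:
    - {"gripper": 0.4, "x": 0.6, "y": 0, "z": 0.7, "spin": 0}
    - {"gripper": 0.4, "x": 0.4, "y": 0, "z": 0.7, "spin": 0}
    - {"gripper": 0.4, "x": 0, "y": 0, "z": 0.6, "spin": 0}
    - {"gripper": 0.4, "x": 0, "y": 0, "z": 0, "spin": 0}
    - {"gripper": 0.4, "x": 0, "y": 0, "z": 0, "spin": 0}
    - {"gripper": 0.4, "x": 0, "y": 0, "z": 0, "spin": 0}
    - {"gripper": 0.4, "x": 0, "y": 0, "z": 0, "spin": 0}
    - {"gripper": 0.4, "x": 0, "y": 0, "z": 0, "spin": 0}
    - {"gripper": 0.4, "x": 0, "y": 0, "z": 0, "spin": 0}
    - {"gripper": 0.4, "x": 0, "y": 0, "z": 0, "spin": 0}

```text
time: 38.0
eef_pos: [0.5783, 0.0667, 0.0074]
tcp_rot: [0.717, 0.697, 0.0, 0.003]
contact_force: [-0.4, -10.5, 4.2]
opening: 0.376
finger_force: 22.3
```

Run:
```python
from h import *;from plant import *
s=get_state();print(s["finger_force"],s["wrist_torque"],s["contact_force"])
c=read_camera("scene");np.savez("scene11.npz",**c);dump(c)
for n,p in(("contact",[.5745,.040,.0315]),("walltop",[.5745,.036,.036]),("coilfoot",[.577,.108,.0315])):print(n,np.round(proj(c,np.array(p)),1))
c0=dict(np.load("scene1.npz"));print("empty");dump(c0)
```

```text
22.306458950042725 [-1.68254884  0.07705327  0.02097716] [ -0.44064855 -10.52970977   4.22557919]
205 .................11111000112121111111....... ..............
206 ................31001001102234433121........ ..............
207 .................1.21000011246664213........ ..............
208 ................01011000.0246887422......... ..............
209 ................101011000126acca512......... ..............
210 .................0.121211127dffc72.......... ..............
211 ...........5532.101121101138effd73.......... ..............
212 ......20233454102112.0001128effd72.......... ..............
213 ......1023356410111111110038eeec71.......... ..............
214 .........4555331221211111038effd611......... ..............
215 .........4655411110211.01129dfec6101120..... ..............
216 .........6766410110011333239dffd61.1141..... ..............
217 .........676732111101157765aeffd8410354..... .......O......
218 .........5666211121002466649eeeda7425753.... ......OO......
219 .........5665311210121234348bcbb75336863.... .......O......
220 .........56752012211.1124557aaa863338a
[... 2082 characters left out ...]
 ......0111.25bea3.20.122358742148997577..... ....O.........
224 ......01.21148da3212012149ec61.379875684.... ...O..........
225 .....0121202.57521.2211137cb51125656767..... ..............
226 ....10.12211222112212112236631..2234642..... ..............
227 ....1001.211.212112112121222.101111.310..... ..............
228 ....200011100121211211.1.211211.1010101..... ..............
229 ....200.00121110001002202.1111211111100..... ..............
230 .......11110011121111111121.1.12110011...... ..............
231 .................3200111011111100.0110...... ..............
232 .............................2210.0002...... ..............
233 ............................................ ..............
```

The cell has slipped a little in the light grip: Fy is down to 10.5 N and the button is about touching the brass top. I raise 1 mm, grip harder and squeeze the coil again.

>>> step_arm:
  commands:
    - {"gripper": 0.6, "x": 0, "y": 0, "z": -1, "spin": 0}
    - {"gripper": 0.6, "x": 0, "y": 0, "z": 0, "spin": 0}
    - {"gripper": 0.6, "x": 0, "y": 0, "z": 0, "spin": 0}
    - {"gripper": 0.6, "x": 1, "y": 0, "z": 0, "spin": 0}
    - {"gripper": 0.6, "x": 1, "y": 0, "z": 0, "spin": 0}
    - {"gripper": 0.6, "x": 0.5, "y": 0, "z": 0, "spin": 0}
    - {"gripper": 0.6, "x": 0, "y": 0, "z": 0, "spin": 0}
    - {"gripper": 0.6, "x": 0, "y": 0, "z": 0, "spin": 0}
    - {"gripper": 0.6, "x": 0, "y": 0, "z": 0, "spin": 0}
    - {"gripper": 0.6, "x": 0, "y": 0, "z": 0, "spin": 0}
  force: 36

```text
time: 39.05
eef_pos: [0.5782, 0.0685, 0.008]
tcp_rot: [0.717, 0.697, -0.0, 0.003]
contact_force: [0.1, -13.2, 3.6]
opening: 0.371
finger_force: 39.0
```

>>> step_arm:
  commands:
    - {"gripper": 0.6, "x": 0.2, "y": 0, "z": 0.7, "spin": 0}
    - {"gripper": 0.6, "x": 0, "y": 0, "z": 0.7, "spin": 0}
    - {"gripper": 0.6, "x": 0, "y": 0, "z": 0.6, "spin": 0}
    - {"gripper": 0.6, "x": 0, "y": 0, "z": 0, "spin": 0}
    - {"gripper": 0.6, "x": 0, "y": 0, "z": 0, "spin": 0}
    - {"gripper": 0.6, "x": 0, "y": 0, "z": 0, "spin": 0}
    - {"gripper": 0.6, "x": 0, "y": 0, "z": 0, "spin": 0}
    - {"gripper": 0.6, "x": 0, "y": 0, "z": 0, "spin": 0}
    - {"gripper": 0.6, "x": 0, "y": 0, "z": 0, "spin": 0}
    - {"gripper": 0.6, "x": 0, "y": 0, "z": 0, "spin": 0}

```text
time: 40.05
eef_pos: [0.5784, 0.0687, 0.0071]
tcp_rot: [0.717, 0.697, -0.001, 0.003]
contact_force: [-2.2, -13.8, 8.7]
opening: 0.372
finger_force: 39.6
```

Run:
```python
from h import *;from plant import *
s=get_state();go(s,s["eef_pos"],-1.6);print(s["finger_force"],s["wrist_torque"],s["contact_force"])
```

```text
tcp [0.5784 0.0687 0.0071] yaw_y -1.6 tool z [ 0.004 -0.005 -1.   ] -> tool mm [0. 0. 0.] spin 0.0 t 40.05 F [ -2.2 -13.8   8.7] open 0.372 q6 -0.02
39.568578600883484 [-1.98109047  0.40020489  0.08039158] [ -2.17873144 -13.77664434   8.696416  ]
```

>>> step_arm:
  commands:
    - {"gripper": 0.6, "x": -0.3, "y": -0.4, "z": 0.4, "spin": 0}
    - {"gripper": 0.6, "x": 0, "y": -0.4, "z": 0.4, "spin": 0}
    - {"gripper": 0.6, "x": 0, "y": 0, "z": 0, "spin": 0}
    - {"gripper": 0.6, "x": 0, "y": 0, "z": 0, "spin": 0}
    - {"gripper": 0.6, "x": 0, "y": 0, "z": 0, "spin": 0}
    - {"gripper": 0.6, "x": 0, "y": 0, "z": 0, "spin": 0}
    - {"gripper": 0.6, "x": 0, "y": 0, "z": 0, "spin": 0}
    - {"gripper": 0.6, "x": 0, "y": 0, "z": 0, "spin": 0}
    - {"gripper": 0.6, "x": 0, "y": 0, "z": 0, "spin": 0}
    - {"gripper": 0.6, "x": 0, "y": 0, "z": 0, "spin": 0}

```text
time: 41.05
eef_pos: [0.5785, 0.0684, 0.0068]
tcp_rot: [0.717, 0.697, 0.0, 0.004]
contact_force: [-1.6, -12.4, 8.2]
opening: 0.373
finger_force: 39.6
```

Run:
```python
from h import *;from plant import *
s=get_state();go(s,s["eef_pos"],-1.6);print(s["finger_force"],s["wrist_torque"],s["contact_force"])
c=read_camera("scene");np.savez("scene12.npz",**c);dump(c)
```

```text
tcp [0.5785 0.0684 0.0068] yaw_y -1.6 tool z [ 0.006 -0.005 -1.   ] -> tool mm [0. 0. 0.] spin -0.0 t 41.05 F [ -1.6 -12.4   8.2] open 0.373 q6 -0.02
39.56035673618317 [-1.91921967  0.26608098  0.02642153] [ -1.61657705 -12.39525661   8.16907626]
205 .................421200110111311111012...... ..............
206 .................32.11100112233332222....... ..............
207 .................2011111121224656431........ ..............
208 .................01111.0111236787422........ ..............
209 .................00.110120016bdda521........ ..............
210 ................11121.0.00118dffd63......... ..............
211 ............5421.01.111000138effc61......... ..............
212 ..........4554310101112001038efed51......... ..............
213 ......110124663121122112.2138effc61......... ..............
214 ......2..14456311122110111249effc612........ ..............
215 .........25656311220220100149efed511031..... ..............
216 .........2666731110211122224aeeec510113..... .......O......
217 ....2.....675631001111347634aeefd621145..... ......OO......
218 .........46575322
[... 302 characters left out ...]
 ......1112553112475200011134687873334884.... ....O.........
224 ......02..342122464211011122454533135aa4.... ..............
225 .....00101.01113653110111.11333211034882.... ..............
226 ....10022.00011364200.001121112100014432.... ..............
227 ....20111111101464110020.2.001..11111221.... ..............
228 .....1.12001.1.24310122011000..111.20.0..... ..............
229 ....300.1.01100111011001122102.000.0120..... ..............
230 ........101101.10000001.11111101110010...... ..............
231 .................11.0.0100112.11.01000...... ..............
232 ..............................2210000....... ..............
233 ............................................ ..............
```

There's now a clear gap of about 1 px between the button face and the brass. I continue levelling in small steps.

>>> step_arm:
  commands:
    - {"gripper": 0.6, "x": 0, "y": -0.4, "z": 0.5, "spin": 0}
    - {"gripper": 0.6, "x": 0, "y": 0, "z": 0.5, "spin": 0}
    - {"gripper": 0.6, "x": 0, "y": 0, "z": 0, "spin": 0}
    - {"gripper": 0.6, "x": 0, "y": 0, "z": 0, "spin": 0}
    - {"gripper": 0.6, "x": 0, "y": 0, "z": 0, "spin": 0}
    - {"gripper": 0.6, "x": 0, "y": 0, "z": 0, "spin": 0}
    - {"gripper": 0.6, "x": 0, "y": 0, "z": 0, "spin": 0}
    - {"gripper": 0.6, "x": 0, "y": 0, "z": 0, "spin": 0}
    - {"gripper": 0.6, "x": 0, "y": 0, "z": 0, "spin": 0}
    - {"gripper": 0.6, "x": 0, "y": 0, "z": 0, "spin": 0}

```text
time: 42.1
eef_pos: [0.5785, 0.0684, 0.0059]
tcp_rot: [0.717, 0.697, 0.001, 0.004]
contact_force: [-0.4, -13.4, 7.8]
opening: 0.369
finger_force: 39.6
```

Run:
```python
from h import *;from plant import *
s=get_state();go(s,s["eef_pos"],-1.6);print(s["finger_force"],s["wrist_torque"],s["contact_force"])
c=dict(np.load("scene12.npz"))
# can front rim top/bottom for pitch th, flat corner on floor, fx
for th in (0,4,8,12,16):
    t=np.radians(th);a=np.array([np.cos(t),np.sin(t)]);n=np.array([-np.sin(t),np.cos(t)])
    f=np.array([-.031,.003+.0165*np.cos(t)]);o=[]
    for q in (f+.058*a+.0165*n,f+.058*a-.0165*n,f+.0605*a,f+.0165*n):
        o.append(np.round(proj(c,np.array([.576-.028*q[0],.0715-q[0],.012+q[1]])),1))
    print(th,"rim top",o[0],"rim bot",o[1],"tip",o[2],"flat top",o[3])
```

```text
tcp [0.5785 0.0684 0.0059] yaw_y -1.6 tool z [ 0.007 -0.005 -1.   ] -> tool mm [0. 0. 0.] spin -0.0 t 42.10 F [ -0.4 -13.4   7.8] open 0.369 q6 -0.02
39.579554200172424 [-1.85392896  0.1290458   0.00527138] [ -0.43690884 -13.37796814   7.82376788]
0 rim top [407.  214.7] rim bot [404.5 222.1] tip [404.7 218.4] flat top [433.4 217. ]
4 rim top [407.9 213.8] rim bot [404.4 221.2] tip [405.  217.5] flat top [433.9 217. ]
8 rim top [409. 213.] rim bot [404.4 220.3] tip [405.5 216.5] flat top [434.4 217.1]
12 rim top [410.1 212.2] rim bot [404.5 219.4] tip [406.2 215.7] flat top [434.9 217.3]
16 rim top [411.3 211.5] rim bot [404.7 218.5] tip [406.9 214.8] flat top [435.3 217.4]
```

It yields at a constant 8 N, so it is rotating. I continue.

>>> step_arm:
  commands:
    - {"gripper": 0.6, "x": 0, "y": 0, "z": 0.5, "spin": 0}
    - {"gripper": 0.6, "x": 0, "y": 0, "z": 0.5, "spin": 0}
    - {"gripper": 0.6, "x": 0, "y": 0, "z": 0.5, "spin": 0}
    - {"gripper": 0.6, "x": 0, "y": 0, "z": 0, "spin": 0}
    - {"gripper": 0.6, "x": 0, "y": 0, "z": 0, "spin": 0}
    - {"gripper": 0.6, "x": 0, "y": 0, "z": 0, "spin": 0}
    - {"gripper": 0.6, "x": 0, "y": 0, "z": 0, "spin": 0}
    - {"gripper": 0.6, "x": 0, "y": 0, "z": 0, "spin": 0}
    - {"gripper": 0.6, "x": 0, "y": 0, "z": 0, "spin": 0}
    - {"gripper": 0.6, "x": 0, "y": 0, "z": 0, "spin": 0}

```text
time: 43.1
eef_pos: [0.5785, 0.0685, 0.0045]
tcp_rot: [0.717, 0.697, 0.001, 0.004]
contact_force: [-0.5, -12.6, 8.7]
opening: 0.372
finger_force: 39.6
```

>>> step_arm:
  commands:
    - {"gripper": 0.6, "x": 0, "y": 0, "z": 0.5, "spin": 0}
    - {"gripper": 0.6, "x": 0, "y": 0, "z": 0.5, "spin": 0}
    - {"gripper": 0.6, "x": 0, "y": 0, "z": 0.3, "spin": 0}
    - {"gripper": 0.6, "x": 0, "y": 0, "z": 0, "spin": 0}
    - {"gripper": 0.6, "x": 0, "y": 0, "z": 0, "spin": 0}
    - {"gripper": 0.6, "x": 0, "y": 0, "z": 0, "spin": 0}
    - {"gripper": 0.6, "x": 0, "y": 0, "z": 0, "spin": 0}
    - {"gripper": 0.6, "x": 0, "y": 0, "z": 0, "spin": 0}
    - {"gripper": 0.6, "x": 0, "y": 0, "z": 0, "spin": 0}
    - {"gripper": 0.6, "x": 0, "y": 0, "z": 0, "spin": 0}

```text
time: 44.1
eef_pos: [0.5785, 0.0685, 0.0031]
tcp_rot: [0.717, 0.697, 0.001, 0.004]
contact_force: [-0.7, -11.9, 8.8]
opening: 0.368
finger_force: 39.7
```

Run:
```python
from h import *;from plant import *
s=get_state();go(s,s["eef_pos"],-1.6);print(s["finger_force"],s["wrist_torque"],s["contact_force"])
c=read_camera("scene");np.savez("scene13.npz",**c);dump(c)
```

```text
tcp [0.5785 0.0685 0.0031] yaw_y -1.6 tool z [ 0.007 -0.005 -1.   ] -> tool mm [0. 0. 0.] spin -0.0 t 44.10 F [ -0.7 -11.9   8.8] open 0.368 q6 -0.02
39.68538165092468 [-1.84668013  0.07899219 -0.01600561] [ -0.73671964 -11.91532612   8.79150277]
205 ..................510011.0220122002111...... ..............
206 ..................1020.20012022022201....... ..............
207 .................2100.20202123333322........ ..............
208 ..................102010.11235564322........ ..............
209 .................10.1110022147886422........ ..............
210 ................1011120011237ccc941......... ..............
211 ................2101112110149effc41......... ..............
212 .......1..455..11..11020.014aeffd4.......... ..............
213 .......101.553112121210..025bdefd4.......... ..............
214 ......1..1356310122122112116cffeb511...3.... ..............
215 .........2356411111011112116bfeeb5.1220..... ..............
216 .........4567312211321121116ceeea401232..... ..............
217 .........5768311020010223226ceeea31.043..... ......OO......
218 .........67773122
[... 302 characters left out ...]
 ......0235663202354220123335abbb85447c93.... ...OO.........
224 .......123542.13565110002235787752347ca4.... ..............
225 .....10.21320.13662101002113444432136983.... ..............
226 ....20011.111025652.21112.1022121003454..... ..............
227 ....1000211000365411.0011102111000222112.... ..............
228 ....200000110024530110.1200.10.10.1021...... ..............
229 ....2000011101132211111211001011.101210..... ..............
230 ........0011100.110122.11.111110101120...... ..............
231 .................10010010121211.00000....... ..............
232 ..............................1110.001...... ..............
233 ............................................ ..............
```

>>> step_arm:
  commands:
    - {"gripper": 0.6, "x": 0.2, "y": 0, "z": 0.5, "spin": 0}
    - {"gripper": 0.6, "x": 0.2, "y": 0, "z": 0.5, "spin": 0}
    - {"gripper": 0.6, "x": 0, "y": 0, "z": 0.3, "spin": 0}
    - {"gripper": 0.6, "x": 0, "y": 0, "z": 0, "spin": 0}
    - {"gripper": 0.6, "x": 0, "y": 0, "z": 0, "spin": 0}
    - {"gripper": 0.6, "x": 0, "y": 0, "z": 0, "spin": 0}
    - {"gripper": 0.6, "x": 0, "y": 0, "z": 0, "spin": 0}
    - {"gripper": 0.6, "x": 0, "y": 0, "z": 0, "spin": 0}
    - {"gripper": 0.6, "x": 0, "y": 0, "z": 0, "spin": 0}
    - {"gripper": 0.6, "x": 0, "y": 0, "z": 0, "spin": 0}

```text
time: 45.15
eef_pos: [0.5786, 0.0689, 0.0017]
tcp_rot: [0.717, 0.697, 0.001, 0.004]
contact_force: [-0.1, -12.9, 8.5]
opening: 0.372
finger_force: 39.8
```

Run:
```python
from h import *;from plant import *
s=get_state();go(s,s["eef_pos"],-1.6);print(s["finger_force"],s["wrist_torque"],s["contact_force"])
```

```text
tcp [0.5786 0.0689 0.0017] yaw_y -1.6 tool z [ 0.007 -0.005 -1.   ] -> tool mm [0. 0. 0.] spin -0.0 t 45.15 F [ -0.1 -12.9   8.5] open 0.372 q6 -0.02
39.75763499736786 [-1.85033495  0.05496445  0.02589045] [ -0.05958074 -12.90663977   8.54385894]
```

>>> step_arm:
  commands:
    - {"gripper": 0.6, "x": 0, "y": 0, "z": 0.5, "spin": 0}
    - {"gripper": 0.6, "x": 0, "y": 0, "z": 0.5, "spin": 0}
    - {"gripper": 0.6, "x": 0, "y": 0, "z": 0.3, "spin": 0}
    - {"gripper": 0.6, "x": 0, "y": 0, "z": 0, "spin": 0}
    - {"gripper": 0.6, "x": 0, "y": 0, "z": 0, "spin": 0}
    - {"gripper": 0.6, "x": 0, "y": 0, "z": 0, "spin": 0}
    - {"gripper": 0.6, "x": 0, "y": 0, "z": 0, "spin": 0}
    - {"gripper": 0.6, "x": 0, "y": 0, "z": 0, "spin": 0}
    - {"gripper": 0.6, "x": 0, "y": 0, "z": 0, "spin": 0}
    - {"gripper": 0.6, "x": 0, "y": 0, "z": 0, "spin": 0}

```text
time: 46.15
eef_pos: [0.5786, 0.0689, 0.0004]
tcp_rot: [0.717, 0.697, 0.001, 0.004]
contact_force: [0.4, -13.4, 7.3]
opening: 0.368
finger_force: 39.8
```

Run:
```python
from h import *;from plant import *
s=get_state();go(s,s["eef_pos"],-1.6);print(s["finger_force"],s["wrist_torque"],s["contact_force"])
c=read_camera("scene");np.savez("scene14.npz",**c);dump(c)
```

```text
tcp [5.786e-01 6.890e-02 4.000e-04] yaw_y -1.6 tool z [ 0.007 -0.005 -1.   ] -> tool mm [0. 0. 0.] spin -0.0 t 46.15 F [  0.4 -13.4   7.3] open 0.368 q6 -0.02
39.8344624042511 [-1.84928094  0.01379011 -0.01111461] [  0.40714688 -13.36705272   7.32938972]
205 .................75211.100211111011..0...... ..............
206 .................54321.0.2111021110111...... ..............
207 ..................2101010122121221.11....... ..............
208 .................20011.11022244532102....... ..............
209 ................31011111100245765332........ ..............
210 .................0011100111259997314........ ..............
211 ................1001100110137cddb41......... ..............
212 .......0...5...2001120211014aeffc51......... ..............
213 ......111125321111110110.015cefeb32......... ..............
214 .......1.23452010.2011210125befd9302........ ..............
215 .........2454211.02112111126bfeda40..20..... ..............
216 ....2....3444311121211101026dffd9301231..... ..............
217 .........55663121111200101.8deeea310143..... ......OO......
218 .........
[... 310 characters left out ...]
 ......1024784111452020024457bcbb85446983.... ....O.........
224 ......01336521.2564010123346999974447a94.... ..............
225 .....00133332113653210111234667652336883.... ..............
226 ....102113311013662000000122443321134442.... ..............
227 .....101111.01.67530111121.221211023420..... ..............
228 ......010000103664220020110.2.011.12210..... ..............
229 .....00.11.01124520011111111001.0110111..... ..............
230 ......201011.1023100.0.112201.211.1120...... ..............
231 ................2.11101001111.10001101...... ..............
232 ..............................2.010.01...... ..............
233 ............................................ ..............
```

Still rotating down smoothly, so I continue.

>>> step_arm:
  commands:
    - {"gripper": 0.6, "x": 0, "y": 0, "z": 0.5, "spin": 0}
    - {"gripper": 0.6, "x": 0, "y": 0, "z": 0.5, "spin": 0}
    - {"gripper": 0.6, "x": 0, "y": 0, "z": 0.5, "spin": 0}
    - {"gripper": 0.6, "x": 0, "y": 0, "z": 0, "spin": 0}
    - {"gripper": 0.6, "x": 0, "y": 0, "z": 0, "spin": 0}
    - {"gripper": 0.6, "x": 0, "y": 0, "z": 0, "spin": 0}
    - {"gripper": 0.6, "x": 0, "y": 0, "z": 0, "spin": 0}
    - {"gripper": 0.6, "x": 0, "y": 0, "z": 0, "spin": 0}
    - {"gripper": 0.6, "x": 0, "y": 0, "z": 0, "spin": 0}
    - {"gripper": 0.6, "x": 0, "y": 0, "z": 0, "spin": 0}

```text
time: 47.2
eef_pos: [0.5785, 0.069, -0.0012]
tcp_rot: [0.717, 0.697, 0.001, 0.004]
contact_force: [0.4, -12.7, 6.5]
opening: 0.375
finger_force: 39.9
```

Run:
```python
from h import *;from plant import *
s=get_state();go(s,s["eef_pos"],-1.6);print(s["finger_force"],s["wrist_torque"],s["contact_force"])
```

```text
tcp [ 0.5785  0.069  -0.0012] yaw_y -1.6 tool z [ 0.007 -0.005 -1.   ] -> tool mm [0. 0. 0.] spin -0.0 t 47.20 F [  0.4 -12.7   6.5] open 0.375 q6 -0.02
39.86787021160126 [-1.83000082  0.05466771 -0.01334163] [  0.36806609 -12.70574482   6.48303622]
```

>>> step_arm:
  commands:
    - {"gripper": 0.6, "x": 0, "y": 0, "z": 0.5, "spin": 0}
    - {"gripper": 0.6, "x": 0, "y": 0, "z": 0.5, "spin": 0}
    - {"gripper": 0.6, "x": 0, "y": 0, "z": 0.5, "spin": 0}
    - {"gripper": 0.6, "x": 0, "y": 0, "z": 0, "spin": 0}
    - {"gripper": 0.6, "x": 0, "y": 0, "z": 0, "spin": 0}
    - {"gripper": 0.6, "x": 0, "y": 0, "z": 0, "spin": 0}
    - {"gripper": 0.6, "x": 0, "y": 0, "z": 0, "spin": 0}
    - {"gripper": 0.6, "x": 0, "y": 0, "z": 0, "spin": 0}
    - {"gripper": 0.6, "x": 0, "y": 0, "z": 0, "spin": 0}
    - {"gripper": 0.6, "x": 0, "y": 0, "z": 0, "spin": 0}

```text
time: 48.2
eef_pos: [0.5786, 0.0689, -0.0018]
tcp_rot: [0.717, 0.697, 0.001, 0.004]
contact_force: [-2.8, -13.8, 11.5]
opening: 0.368
finger_force: 40.4
```

Run:
```python
from h import *;from plant import *
s=get_state();go(s,s["eef_pos"],-1.6);print(s["finger_force"],s["wrist_torque"],s["contact_force"])
c=read_camera("scene");np.savez("scene15.npz",**c);dump(c)
```

```text
tcp [ 0.5786  0.0689 -0.0018] yaw_y -1.6 tool z [ 0.006 -0.005 -1.   ] -> tool mm [0. 0. 0.] spin -0.0 t 48.20 F [ -2.8 -13.8  11.5] open 0.368 q6 -0.02
40.42485594749451 [-1.82552666  0.32794607  0.03187504] [ -2.79593667 -13.79193747  11.53124952]
205 ..................511000.02.02122110013..... ..............
206 .................65111110111112.110112...... ..............
207 .................3300100.1122200111.2....... ..............
208 .................310.101022.23212112........ ..............
209 .................10011000210365552.3........ ..............
210 ................3.0010.1.0324778632......... ..............
211 ................11.2110011237bba821......... ..............
212 .......1........101111.11126beee932......... ..............
213 ......1.0245...11.1021101017defda4.......... ..............
214 ........115520110.02.1211117dfeda30......... ..............
215 ..........5530.1111110111037eefe821.210..... ..............
216 ....2....356420121120.1.1028effd8301212..... ..............
217 .........55722.11.1212111128effd72112333.... .......O......
218 ....1....67730
[... 305 characters left out ...]
 ......0124673111343200123568ccca64358984.... ...OO.........
224 ......0124753113563210223348acba54469a94.... ...O..........
225 .....00224642113664110113336778753469773.... ..............
226 ....10..14430114653011..1224555522357432.... ..............
227 ....1000.12.102565210011001224221.24530..... ..............
228 .....00.020000366310121.111211100111110..... ..............
229 .....0000.111035631112.1020011010.12211..... ..............
230 ........1102112442.1101101200123011100...... ..............
231 ................2.000.001010111110010....... ..............
232 ..............................2100.101...... ..............
233 ............................................ ..............
```

It has bottomed out: the cell is nearly level, and the fingertips are probably on the floor. I back off 0.8 mm and ease the button forward onto the brass.

>>> step_arm:
  commands:
    - {"gripper": 0.6, "x": 0, "y": -0.3, "z": -0.8, "spin": 0}
    - {"gripper": 0.6, "x": -0.5, "y": 0, "z": 0, "spin": 0}
    - {"gripper": 0.6, "x": -0.5, "y": 0, "z": 0, "spin": 0}
    - {"gripper": 0.6, "x": -0.5, "y": 0, "z": 0, "spin": 0}
    - {"gripper": 0.6, "x": -0.5, "y": 0, "z": 0, "spin": 0}
    - {"gripper": 0.6, "x": -0.5, "y": 0, "z": 0, "spin": 0}
    - {"gripper": 0.6, "x": -0.5, "y": 0, "z": 0, "spin": 0}
    - {"gripper": 0.6, "x": 0, "y": 0, "z": 0, "spin": 0}
    - {"gripper": 0.6, "x": 0, "y": 0, "z": 0, "spin": 0}
    - {"gripper": 0.6, "x": 0, "y": 0, "z": 0, "spin": 0}

```text
time: 49.25
eef_pos: [0.5785, 0.0673, -0.0017]
tcp_rot: [0.717, 0.697, 0.002, 0.004]
contact_force: [-0.1, -9.0, 8.5]
opening: 0.37
finger_force: 39.9
```

>>> step_arm:
  commands:
    - {"gripper": 0.6, "x": -0.5, "y": 0, "z": -0.5, "spin": 0}
    - {"gripper": 0.6, "x": -0.5, "y": 0, "z": 0, "spin": 0}
    - {"gripper": 0.6, "x": -0.5, "y": 0, "z": 0, "spin": 0}
    - {"gripper": 0.6, "x": -0.5, "y": 0, "z": 0, "spin": 0}
    - {"gripper": 0.6, "x": -0.5, "y": 0, "z": 0, "spin": 0}
    - {"gripper": 0.6, "x": 0, "y": 0, "z": 0, "spin": 0}
    - {"gripper": 0.6, "x": 0, "y": 0, "z": 0, "spin": 0}
    - {"gripper": 0.6, "x": 0, "y": 0, "z": 0, "spin": 0}
    - {"gripper": 0.6, "x": 0, "y": 0, "z": 0, "spin": 0}
    - {"gripper": 0.6, "x": 0, "y": 0, "z": 0, "spin": 0}

```text
time: 50.25
eef_pos: [0.5785, 0.067, -0.0015]
tcp_rot: [0.718, 0.696, 0.004, 0.003]
contact_force: [2.1, -1.7, 4.9]
opening: 0.372
finger_force: 39.7
```

Run:
```python
from h import *;from plant import *
s=get_state();go(s,s["eef_pos"],-1.6);print(s["finger_force"],s["wrist_torque"],s["contact_force"])
c=read_camera("scene");np.savez("scene16.npz",**c);dump(c)
```

```text
tcp [ 0.5785  0.067  -0.0015] yaw_y -1.7 tool z [ 0.009  0.001 -1.   ] -> tool mm [0. 0. 0.] spin -0.1 t 50.25 F [ 2.1 -1.7  4.9] open 0.372 q6 -0.03
39.706846475601196 [-0.0907717  -0.30823589 -0.00310345] [ 2.13529233 -1.66408616  4.94901736]
205 ................532100.120.0.11122011....... ..............
206 ................53201002102121.11.01........ ..............
207 ................3110110.21120.112102........ ..............
208 ................200.01.1.133433222.......... ..............
209 ................10010..10235556421.......... ..............
210 ...............2.03200102147887521.......... ..............
211 ...............1020120..136bdca522.......... ..............
212 .......12.....311100.21.128dffc61........... ..............
213 .......01343..2.0.12.100129effd61........... ..............
214 ......1..44401.0111.1.11128effd51......3.... ..............
215 .........55211121112111114aeffc60011210..... ..............
216 .........553.1221211101.14aeffd51012211..... ..............
217 .........5642212101121.114aeffd500033234.... ......OO......
218 .........6642111102
[... 300 characters left out ...]
 ......0247842.1443.1123447bccca634556873.... ....O.........
224 ......025663113553.00123359aaba544576884.... ...O..........
225 .....0.1354.1136531011112366876333587673.... ..............
226 ....1001232101465210.012134344332248633..... ..............
227 ....20011110025532.01.010.12210012452.1..... ..............
228 .....0010111136631000121.110.010112310...... ..............
229 .....0010110135630111012101001111.11001..... ..............
230 .........01011322100011210211.2.101011...... ..............
231 .................0..100012111110010.0....... ..............
232 ...................3..........1.100001...... ..............
233 ............................................ ..............
```

The brass now carries the coil force, with Fy down to -1.7 N. I release, lift clear, and check.

>>> step_arm:
  commands:
    - {"gripper": 0.1, "x": 0, "y": 0, "z": -0.5, "spin": 0}
    - {"gripper": 0, "x": 0, "y": 0, "z": 0, "spin": 0}
    - {"gripper": -0.1, "x": 0, "y": 0, "z": 0, "spin": 0}
    - {"gripper": -0.3, "x": 0, "y": 0, "z": 0, "spin": 0}
    - {"gripper": -0.3, "x": 0, "y": 0, "z": -10, "spin": 0}
    - {"gripper": -0.3, "x": 0, "y": 0, "z": -20, "spin": 0}
    - {"gripper": -0.3, "x": 0, "y": 0, "z": -30, "spin": 0}
    - {"gripper": 1, "x": -20, "y": 0, "z": -20, "spin": 0}
    - {"gripper": 1, "x": 0, "y": 0, "z": 0, "spin": 0}
    - {"gripper": 1, "x": 0, "y": 0, "z": 0, "spin": 0}

```text
time: 51.3
eef_pos: [0.574, 0.0465, 0.0765]
tcp_rot: [0.718, 0.696, 0.0, 0.0]
contact_force: [-0.7, 0.6, -0.8]
opening: 0.141
finger_force: 0.0
```

Run:
```python
from h import *;from plant import *
s=get_state();go(s,[.577,.049,.03],-1.6)
c=read_camera("scene");np.savez("scene17.npz",**c);dump(c)
P=cloud(c);hx=lambda y:.576+.028*(y-.0715)
for yy in np.arange(.035,.112,.006):
    m=(abs(P[...,1]-yy)<.003)&(abs(P[...,0]-hx(yy))<.013)&(P[...,2]<.07)&(c["z_map"]>0)
    if m.sum():print("xh %.3f"%(.0715-yy),m.sum(),"z_h top",np.percentile(P[...,2][m]-.012,[50,90,98]).round(4))
```

```text
tcp [0.574  0.0465 0.0765] yaw_y -1.7 tool z [ 0.001  0.    -1.   ] -> tool mm [ 2.6  2.8 46.5] spin -0.1 t 51.30 F [-0.7  0.6 -0.8] open 0.141 q6 -0.07
205 ...........7321111.04....................... ..............
206 ...........7.4..22.2........................ ..............
207 ............................................ ..............
208 ............................................ ..............
209 ............................................ ..............
210 ............................................ ..............
211 ............................................ ..............
212 .......113.................................. ..............
213 ......101343................................ ..............
214 ........2452011121210....................... ..............
215 .........4431211.010111222222313.2123....... ..............
216 .........563111122111013233223322124422..... .......O......
217 ....1....663212211223334433333333336977..... .......O......
218 .........764222222445544445444344447b88..... .......O......
219 ....2....764212223555555555565545557b88..... ..
[... 773 characters left out ...]
.......
232 ...............................0.1000....... ..............
233 ............................................ ..............
xh 0.036 26 z_h top [0.0004 0.0037 0.0067]
xh 0.030 44 z_h top [0.0217 0.0255 0.0264]
xh 0.024 35 z_h top [0.026  0.0358 0.0369]
xh 0.018 29 z_h top [0.0347 0.0367 0.0375]
xh 0.012 25 z_h top [0.0343 0.0364 0.0376]
xh 0.006 26 z_h top [0.0338 0.0357 0.0368]
xh 0.001 30 z_h top [0.034  0.0371 0.038 ]
xh -0.005 29 z_h top [0.0341 0.0368 0.0372]
xh -0.011 23 z_h top [0.0348 0.0366 0.0372]
xh -0.018 31 z_h top [0.0342 0.0366 0.0369]
xh -0.023 28 z_h top [0.0351 0.0368 0.038 ]
xh -0.029 24 z_h top [0.0342 0.0363 0.038 ]
xh -0.035 11 z_h top [0.0254 0.0327 0.0329]
```

The depth map shows the cell's top level at about 36.5 mm along its whole length (36 expected), and the hand is clear. I hand in.

```bash
python3 -c "
from plant import *
print(sign_off())"
```

```text
the job is handed in; nothing more can be done
None
```

The D cell is in the holder and released: depth readings show it lying level at the seated height, the button was eased up against the brass contact, and I handed the job in at about 51 s; no verdict came back.

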